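# Gauge the slotted blocks and stack the good ones with separators

## Task

Check the slot of every aluminium block in the grey rack by sliding the feeler blade gently into its mouth: a block is good if the blade goes in all the way up to its handle, tight if it stops part-way. Stack all the good blocks flat and square on one another in the white cradle, with one cork separator sheet between each two blocks (none under the bottom one; keep a spare sheet well clear of the cradle), lay any tight block, as it is, flat in the steel reject tray, and leave the feeler blade lying on its grey pad. Never force the blade, and do not knock the glassware and boxes about.

Things in the scene. Friction and masses are not known exactly. Their poses are not given: they have to be found in the camera images.
- block_k_mid (a point): One of up to 4 look-alike aluminium blocks (may be absent), 100 (x) x 56 (y) x 34 mm, about 0.42 kg. Point: its centre; z up. Level slot 10 mm high, 40 wide, at half height, mouth in the -x end (facing the robot), closed at the sides; 70 mm deep if good; in a tight block an old cell hidden inside stops the blade about 25 mm in. Starts on the rack, +x end within 4 mm of the fence, next block 100 mm away.
- block_m_mid (a point): One of up to 4 look-alike aluminium blocks (may be absent), 100 (x) x 56 (y) x 34 mm, about 0.42 kg. Point: its centre; z up. Level slot 10 mm high, 40 wide, at half height, mouth in the -x end (facing the robot), closed at the sides; 70 mm deep if good; in a tight block an old cell hidden inside stops the blade about 25 mm in. Starts on the rack, +x end within 4 mm of the fence, next block 100 mm away.
- block_p_mid (a point): One of up to 4 look-alike aluminium blocks (may be absent), 100 (x) x 56 (y) x 34 mm, about 0.42 kg. Point: its centre; z up. Level slot 10 mm high, 40 wide, at half height, mouth in the -x end (facing the robot), closed at the sides; 70 mm deep if good; in a tight block an old cell hidden inside stops the blade about 25 mm in. Starts on the rack, +x end within 4 mm of the fence, next block 100 mm away.
- block_s_mid (a point): One of up to 4 look-alike aluminium blocks (may be absent), 100 (x) x 56 (y) x 34 mm, about 0.42 kg. Point: its centre; z up. Level slot 10 mm high, 40 wide, at half height, mouth in the -x end (facing the robot), closed at the sides; 70 mm deep if good; in a tight block an old cell hidden inside stops the blade about 25 mm in. Starts on the rack, +x end within 4 mm of the fence, next block 100 mm away.
- blade_grip (a point): Feeler blade, 90 g: black handle 60 long x 20 wide x 32 high mm; from its front face, at half its height, a level steel blade sticks out 65 mm, 24 wide, 6 thick (last 12 mm 20 wide, 3 thick). Starts on its pad. Point: centre of the handle; x along the blade to the tip, z up. The handle's front face is 30 mm ahead of the point, the tip 95 mm.
- sheet_a_mid (a point): Stiff cork separator sheet, 104 (x) x 62 (y) x 6 mm, 60 g, lying flat on the bench. Point: its centre, half-way up (3 mm above its underside). There are always two sheets; one stays over when only two blocks are good.
- sheet_b_mid (a point): Stiff cork separator sheet, 104 (x) x 62 (y) x 6 mm, 60 g, lying flat on the bench. Point: its centre, half-way up (3 mm above its underside). There are always two sheets; one stays over when only two blocks are good.
- blade_tip (a point): Tip of the feeler blade (95 mm ahead of the handle's centre along x).
- pad_top (a point): Grey pad on which the blade is kept, 160 (x) x 85 (y) x 6 mm, fixed. Point: centre of its top face, 6 mm above the bench.
- rack_top (a point): Grey rack, fixed: base 400 mm long (y), 20 mm high, carrying the row of blocks; a fence along its far (+x) edge, 20 mm above the base, holds the blocks against the push of the blade. Point: top of the base (20 mm above the bench), under the middle of the row; the base's near edge is 40 mm from it towards -x, the blocks overhang it by 10 mm.
- cradle_floor (a point): White stacking cradle, fixed, left or right of the rack: base 136 (x) x 90 (y) x 10 mm, a lip at each x end 12 mm above the floor, 112 mm between the lips, open at the y sides. The stack lies lengthwise between the lips (block x along cradle x, either way round). Point: centre of its floor, 10 mm above the bench.
- tray_floor (a point): Steel reject tray, fixed, on the other side: 180 (x) x 150 (y) mm outside, walls 5 mm thick, 18 mm high. Point: centre of its inner floor, 5 mm above the bench.
- solvent: Bystander: amber bottle, 64 mm across, 130 high. Origin at the centre of its underside.
- jar: Bystander: jar, 60 mm across, 75 high. Origin at the centre of its underside.
- beaker: Bystander: glass beaker, 66 mm across, 85 high. Origin at the centre of its underside.
- vialbox: Bystander: box 60 x 45 x 30 mm beyond the rack. Origin at the centre of its underside.
- wrench: Bystander: small wrench, 140 mm long, lying beyond the rack. Its origin lies at its underside, about the middle.
Mind the look-alikes: they are no part of the job. Leave any black or yellow look-alike of the part that bears sheet_b_mid alone.

How it is judged:
On the way, in this order (a step that is already met when the one before it is completed fails the run):
1. the feeler blade has been slid fully (at least 48 mm) into the slot of a good block (((x of blade_tip in the frame of block_k_mid between -0.002 and 0.03 m and y of blade_tip in the frame of block_k_mid between -0.02 and 0.02 m and z of blade_tip in the frame of block_k_mid between -0.006 and 0.006 m) or (x of blade_tip in the frame of block_m_mid between -0.002 and 0.03 m and y of blade_tip in the frame of block_m_mid between -0.02 and 0.02 m and z of blade_tip in the frame of block_m_mid between -0.006 and 0.006 m) or (x of blade_tip in the frame of block_p_mid between -0.002 and 0.03 m and y of blade_tip in the frame of block_p_mid between -0.02 and 0.02 m and z of blade_tip in the frame of block_p_mid between -0.006 and 0.006 m) or (x of blade_tip in the frame of block_s_mid between -0.002 and 0.03 m and y of blade_tip in the frame of block_s_mid between -0.02 and 0.02 m and z of blade_tip in the frame of block_s_mid between -0.006 and 0.006 m))), for 0.1 s.
2. a second good block lies on the first in the cradle with one separator sheet between them (((x of block_k_mid in the frame of cradle_floor between -0.015 and 0.015 m and y of block_k_mid in the frame of cradle_floor between -0.015 and 0.015 m and angle between the x axis of block_k_mid and the x axis of cradle_floor, either way round below 0.2 rad and angle between block_k_mid's own z axis and vertical below 0.06 rad and z of block_k_mid in the frame of cradle_floor between 0.0535 and 0.0605 m) or (x of block_m_mid in the frame of cradle_floor between -0.015 and 0.015 m and y of block_m_mid in the frame of cradle_floor between -0.015 and 0.015 m and angle between the x axis of block_m_mid and the x axis of cradle_floor, either way round below 0.2 rad and angle between block_m_mid's own z axis and vertical below 0.06 rad and z of block_m_mid in the frame of cradle_floor between 0.0535 and 0.0605 m) or (x of block_p_mid in the frame of cradle_floor between -0.015 and 0.015 m and y of block_p_mid in the frame of cradle_floor between -0.015 and 0.015 m and angle between the x axis of block_p_mid and the x axis of cradle_floor, either way round below 0.2 rad and angle between block_p_mid's own z axis and vertical below 0.06 rad and z of block_p_mid in the frame of cradle_floor between 0.0535 and 0.0605 m) or (x of block_s_mid in the frame of cradle_floor between -0.015 and 0.015 m and y of block_s_mid in the frame of cradle_floor between -0.015 and 0.015 m and angle between the x axis of block_s_mid and the x axis of cradle_floor, either way round below 0.2 rad and angle between block_s_mid's own z axis and vertical below 0.06 rad and z of block_s_mid in the frame of cradle_floor between 0.0535 and 0.0605 m))), for 0.3 s.
At the end, for the whole second after the job is handed in: Good blocks level in the cradle, within 15 mm of centre and 0.2 rad, exactly one sheet (18 mm, 0.2 rad) between neighbours, heights within 3.5 mm; unused sheet over 100 mm from the cradle centre; tight block flat in the tray; blade lying on its pad (up to 15 mm over the edge) (((distance between oldcell and block_k_mid above 0.03 m and x of block_k_mid in the frame of cradle_floor between -0.015 and 0.015 m and y of block_k_mid in the frame of cradle_floor between -0.015 and 0.015 m and angle between the x axis of block_k_mid and the x axis of cradle_floor, either way round below 0.2 rad and angle between block_k_mid's own z axis and vertical below 0.06 rad and (z of block_k_mid in the frame of cradle_floor between 0.0135 and 0.0205 m or z of block_k_mid in the frame of cradle_floor between 0.0535 and 0.0605 m or z of block_k_mid in the frame of cradle_floor between 0.0935 and 0.1005 m)) or (distance between oldcell and block_k_mid below 0.03 m and x of block_k_mid in the frame of tray_floor between -0.06 and 0.06 m and y of block_k_mid in the frame of tray_floor between -0.055 and 0.055 m and z of block_k_mid in the frame of tray_floor between 0.013 and 0.022 m and angle between block_k_mid's own z axis and vertical below 0.06 rad)) and ((distance between oldcell and block_m_mid above 0.03 m and x of block_m_mid in the frame of cradle_floor between -0.015 and 0.015 m and y of block_m_mid in the frame of cradle_floor between -0.015 and 0.015 m and angle between the x axis of block_m_mid and the x axis of cradle_floor, either way round below 0.2 rad and angle between block_m_mid's own z axis and vertical below 0.06 rad and (z of block_m_mid in the frame of cradle_floor between 0.0135 and 0.0205 m or z of block_m_mid in the frame of cradle_floor between 0.0535 and 0.0605 m or z of block_m_mid in the frame of cradle_floor between 0.0935 and 0.1005 m)) or (distance between oldcell and block_m_mid below 0.03 m and x of block_m_mid in the frame of tray_floor between -0.06 and 0.06 m and y of block_m_mid in the frame of tray_floor between -0.055 and 0.055 m and z of block_m_mid in the frame of tray_floor between 0.013 and 0.022 m and angle between block_m_mid's own z axis and vertical below 0.06 rad)) and ((distance between oldcell and block_p_mid above 0.03 m and x of block_p_mid in the frame of cradle_floor between -0.015 and 0.015 m and y of block_p_mid in the frame of cradle_floor between -0.015 and 0.015 m and angle between the x axis of block_p_mid and the x axis of cradle_floor, either way round below 0.2 rad and angle between block_p_mid's own z axis and vertical below 0.06 rad and (z of block_p_mid in the frame of cradle_floor between 0.0135 and 0.0205 m or z of block_p_mid in the frame of cradle_floor between 0.0535 and 0.0605 m or z of block_p_mid in the frame of cradle_floor between 0.0935 and 0.1005 m)) or (distance between oldcell and block_p_mid below 0.03 m and x of block_p_mid in the frame of tray_floor between -0.06 and 0.06 m and y of block_p_mid in the frame of tray_floor between -0.055 and 0.055 m and z of block_p_mid in the frame of tray_floor between 0.013 and 0.022 m and angle between block_p_mid's own z axis and vertical below 0.06 rad)) and ((distance between oldcell and block_s_mid above 0.03 m and x of block_s_mid in the frame of cradle_floor between -0.015 and 0.015 m and y of block_s_mid in the frame of cradle_floor between -0.015 and 0.015 m and angle between the x axis of block_s_mid and the x axis of cradle_floor, either way round below 0.2 rad and angle between block_s_mid's own z axis and vertical below 0.06 rad and (z of block_s_mid in the frame of cradle_floor between 0.0135 and 0.0205 m or z of block_s_mid in the frame of cradle_floor between 0.0535 and 0.0605 m or z of block_s_mid in the frame of cradle_floor between 0.0935 and 0.1005 m)) or (distance between oldcell and block_s_mid below 0.03 m and x of block_s_mid in the frame of tray_floor between -0.06 and 0.06 m and y of block_s_mid in the frame of tray_floor between -0.055 and 0.055 m and z of block_s_mid in the frame of tray_floor between 0.013 and 0.022 m and angle between block_s_mid's own z axis and vertical below 0.06 rad)) and ((x of sheet_a_mid in the frame of cradle_floor between -0.018 and 0.018 m and y of sheet_a_mid in the frame of cradle_floor between -0.018 and 0.018 m and angle between the x axis of sheet_a_mid and the x axis of cradle_floor, either way round below 0.2 rad and angle between sheet_a_mid's own z axis and vertical below 0.06 rad and (z of sheet_a_mid in the frame of cradle_floor between 0.033 and 0.041 m or z of sheet_a_mid in the frame of cradle_floor between 0.073 and 0.081 m)) or horizontal distance between sheet_a_mid and cradle_floor above 0.1 m) and ((x of sheet_b_mid in the frame of cradle_floor between -0.018 and 0.018 m and y of sheet_b_mid in the frame of cradle_floor between -0.018 and 0.018 m and angle between the x axis of sheet_b_mid and the x axis of cradle_floor, either way round below 0.2 rad and angle between sheet_b_mid's own z axis and vertical below 0.06 rad and (z of sheet_b_mid in the frame of cradle_floor between 0.033 and 0.041 m or z of sheet_b_mid in the frame of cradle_floor between 0.073 and 0.081 m)) or horizontal distance between sheet_b_mid and cradle_floor above 0.1 m) and x of blade_tip in the frame of pad_top between -0.095 and 0.095 m and y of blade_tip in the frame of pad_top between -0.05 and 0.05 m and x of blade_grip in the frame of pad_top between -0.08 and 0.08 m and y of blade_grip in the frame of pad_top between -0.045 and 0.045 m and z of blade_grip in the frame of pad_top between 0.01 and 0.024 m); the robot touches nothing.
It fails at once if the blade is forced (over 30 N) against a block (contact force between blade and block_k above 30 N or contact force between blade and block_m above 30 N or contact force between blade and block_p above 30 N or contact force between blade and block_s above 30 N).
It fails at once if a bystander is pushed more than 40 mm from its place or knocked over (distance of any of solvent, jar, beaker, vialbox, wrench from where it was at the start of the episode above 0.04 m or angle between any of solvent, jar, beaker, vialbox's own z axis and vertical above 0.5 rad).
Of block_p, block_s only 1 to 2 are there at a start; the rules pass over those that are not, and their reading is None.
At some moment in a run one of blade may be knocked a few centimetres aside while the robot is not near it.
Once in a run the grip may slacken for a moment while it holds something.
It also fails if it takes over 210 s, if anything falls off the work surface, if the arm or the gripper's body presses on something with over 40 N, if the wrist force passes 120 N, or if a joint passes its speed limit or range.

## Robot

A 7-joint arm with a two-finger parallel gripper is mounted at the origin on the work surface. World frame = base frame: x ahead of the robot, y to its left, z up, the work surface at z = 0. Lengths are in m, angles in rad, forces in N, time in s.
With the tool pointing down it reaches from about 0.425 to 0.875 m from the base axis. Payload 4.7 kg.
Tool frame: the origin (TCP) lies midway between the tips of the shut fingers; the grasp point (between the pads) lies 19 mm behind it (ctrl.grip_point_offset is the distance from the TCP to the grasp point, in m); z points along the fingers, y is the line along which they close (so a half turn about z gives the same grasp; the last joint's range is limited). The gripper opens to 87 mm and grips with 3 to 60 N. Pads are 19 mm wide; open, the fingers measure 117 mm over their backs; the gripper's body (75 mm by 190 mm) begins 51 mm behind the grasp point.
Start: joints at [-1.177, 0.321, -0.07, 1.45, 0.023, 1.371, -0.057], TCP at [0.241, 0.604, 0.223] pointing down, gripper open.
Joint ranges: [-2.86, 2.86], [-0.3, 2.09], [-1.38, 1.24], [0.06, 2.45], [-1.56, 4.7], [0.09, 2.05], [-2.69, 2.69]. Speed limits (rad/s): [2.57, 2.57, 3.14, 3.14, 3.14, 3.14, 3.14].

## Interface

Orientations are given as a rotation vector (axis times angle).
In Python, from bench import ctrl gives the robot as it stands. The module is installed in compiled form; this text tells all that it offers.
- The arm moves only by the shell command python3 -m handwheel 'ROWS' [OPENING] [FORCE]. ROWS is JSON, a list of rows, each an object of numbers: "x", "y", "z": the shift along the tool's x, y, z in m; "wx", "wy", "wz": the turn, a rotation vector about the tool's x, y, z in degrees. A call has 1 to 10 rows; each row is the pose to reach, as a shift and turn from the pose commanded when the call began, along the tool's axes at that moment; what a row does not reach only later rows make up. A row lasts 1/12 s, in which the tool goes at most 41.7 mm and 7.16 degrees, less where a joint would pass 70% of its speed; a pose out of reach is approached as far as the arm can. A call with a gripper value outside its range is refused whole. OPENING is the finger opening in m, from 0 to 0.087, set as the call begins (- or left out, the last holds). The fingers move at their own pace and stop on an object; FORCE is the grip in N (left out, the last holds). Time passes only in rows, so rows that repeat a pose let the fingers close. It gives the time, the measured TCP pose, the force, the opening and the grip force at its end, in the units of the state.
- ctrl.get_state(): the state, without advancing time (a new reading comes with each control period).
- ctrl.get_image(name): name is "scene" or "top" or "wrist"; returns a dict with "image" (400x640x3 uint8, red, green, blue), "K" (3x3 intrinsics, pixels), "world_to_cam" (4x4, takes a point from world to camera coordinates); the wrist camera has in their place "hand_eye" (4x4, takes a point from camera to tool coordinates, whose origin is the TCP and whose axes are the flange's). Camera axes: x right, y down, z forward; pixel columns grow to the right and rows downward; lengths in m; the calibration is good to about 2 mm. The wrist camera is an equidistant fisheye: a pixel r from the principal point sees the ray r / f radians off the axis. A picture is of the moment at which its call begins: read the wrist's pose just before it. There is no depth.
- ctrl.close_job(): hands the job in; it is judged then, once.
The state is a dict: "time": time; "joint_positions": joint angles; "qd": joint speeds; "joint_torque": joint torques, N m; "position": TCP position; "tool_rot": TCP orientation; "ft_force": force on the tool from outside, world axes, zero at the start; "torque": the same for the moment, N m; "grip_width": opening from 0.0 (shut) to 1.0 (fully open); "grip_force": force on a finger pad.
Only numpy, scipy, OpenCV 4.12 (cv2) and the standard library are available. Lean on these libraries where they do the work, as an engineer would, in place of code of your own. Each camera call takes 0.05 s, during which the arm holds its last target. There are 200 camera calls.

## Working session

There is one attempt and no reset: what is moved stays moved. The work goes in short steps, Python scripts to look and compute and a shell command to move; the robot and the scene stay as the last step left them, time stands still between calls to the robot, and variables do not carry over. Pictures are saved under pics/ and viewed, at most 14 in all, crops included, and the job is handed in when it is done.

```bash
mkdir -p pics; cat > h.py <<'E'
import numpy as np, cv2
from scipy.spatial.transform import Rotation as R
from bench import ctrl
def snap(n,f):
    s=ctrl.get_state(); d=ctrl.get_image(n); cv2.imwrite('pics/'+f,d['image'][:,:,::-1]); np.save('pics/'+f+'.npy',dict(d=d,p=s['position'],r=s['tool_rot']),allow_pickle=True); return d
def ld(f): return np.load('pics/'+f+'.npy',allow_pickle=True).item()
def ray(S,uv):
    d=S['d'];K=d['K'];u,v=uv
    if 'hand_eye' in d:
        x=np.array([(u-K[0][2])/K[0][0],(v-K[1][2])/K[1][1]]);t=np.hypot(*x)
        c=np.array([*(x/max(t,1e-9)*np.sin(t)),np.cos(t)])
        H=np.array(d['hand_eye']);T=R.from_rotvec(S['r']).as_matrix()
        return T@H[:3,3]+np.array(S['p']),T@H[:3,:3]@c
    W=np.array(d['world_to_cam']);Rm=W[:3,:3]
    return -Rm.T@W[:3,3],Rm.T@np.linalg.inv(K)@np.array([u,v,1.])
def pl(S,uv,z):
    o,r=ray(S,uv);return o+r*(z-o[2])/r[2]
def togo(xyz):  # tool-axis shift to world target TCP
    s=ctrl.get_state();return R.from_rotvec(s['tool_rot']).inv().apply(np.array(xyz)-s['position'])
E
python3 - <<'E'
from h import *
np.set_printoptions(precision=4,suppress=True)
s=ctrl.get_state();print(s['position'],R.from_rotvec(s['tool_rot']).as_matrix(),s['grip_width'],s['ft_force'],ctrl.grip_point_offset)
for n in('top','scene','wrist'):
    d=snap(n,n+'0.png');print(n,d['K'],d.get('hand_eye'))
E
```

```text
[0.2408 0.6032 0.2215] [[-0.9287  0.3707 -0.0006]
 [ 0.3707  0.9287 -0.0018]
 [-0.0001 -0.0019 -1.    ]] 0.9969957977973382 [-0.1262 -0.1672 -0.2201] 0.0187
top [[437.271    0.     311.7235]
 [  0.     437.271  199.5906]
 [  0.       0.       1.    ]] None
scene [[419.8234   0.     322.4034]
 [  0.     419.8234 200.9779]
 [  0.       0.       1.    ]] None
wrist [[309.7069   0.     318.1331]
 [  0.     309.7069 196.3397]
 [  0.       0.       1.    ]] [[-0.0008 -0.9675 -0.2528  0.0701]
 [ 1.     -0.0008 -0.      0.0003]
 [-0.0002 -0.2528  0.9675 -0.1618]
 [ 0.      0.      0.      1.    ]]
```

View pics/top0.png

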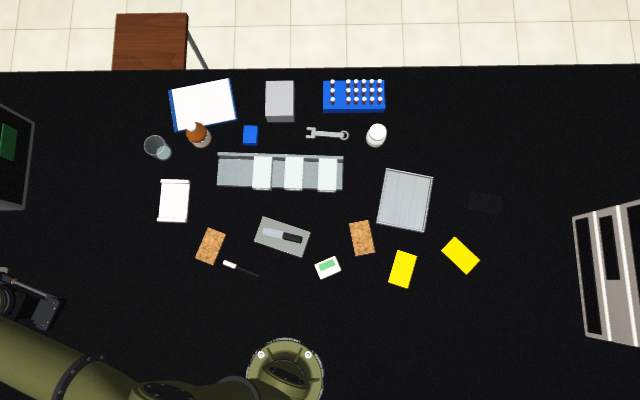

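View pics/scene0.png

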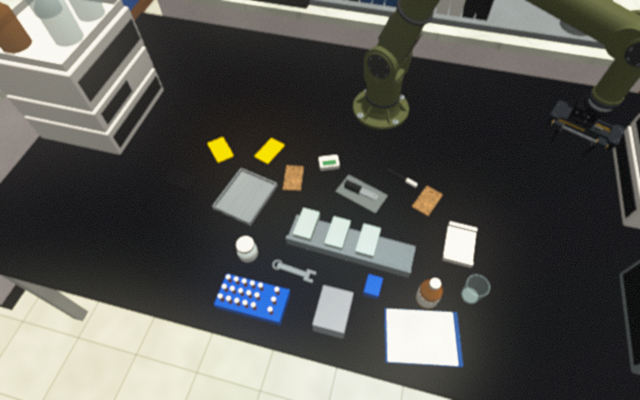

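The top view shows three blocks at about (262,172), (294,172) and (328,174). The cradle is at (174,201), the tray at (405,200), and the cork sheets at (210,246) and (362,237). The blade is on its pad at (282,237) and its tip points left. The scene view agrees.

```bash
python3 - <<'E'
from h import *
np.set_printoptions(precision=4,suppress=True)
S=ld('top0.png');im=S['d']['image'];hsv=cv2.cvtColor(im,cv2.COLOR_RGB2HSV);g=im.min(2)
for p in[(262,172),(278,185),(240,170),(174,201),(405,200),(210,246),(272,234),(293,238),(262,240)]:print(p,im[p[1],p[0]],hsv[p[1],p[0]],end=';')
print()
def rep(nm,m,z,box,amin=60):
    mm=np.zeros_like(m,np.uint8);x0,y0,x1,y1=box;mm[y0:y1,x0:x1]=m[y0:y1,x0:x1]
    for c in cv2.findContours(mm,cv2.RETR_EXTERNAL,cv2.CHAIN_APPROX_NONE)[0]:
        if cv2.contourArea(c)<amin:continue
        w=np.array([pl(S,q[0],z)[:2] for q in c],np.float32)*1000
        (cx,cy),sz,a=cv2.minAreaRect(w);print(nm,round(cx),round(cy),np.round(sz),round(a,1))
rep('cork',(hsv[...,1]>70)&(im[...,0]>90),.006,(190,215,380,270))
rep('cradle',g>150,.01,(150,170,200,230))
rep('blocks',g>190,.054,(215,145,350,200))
rep('pad',g>60,.006,(245,210,320,265))
rep('tray',g>90,.01,(370,160,440,240))
rep('blackhandle',(g<45),.03,(270,225,305,248),20)
c=im[140:270,150:450,::-1];cv2.imwrite('pics/c0.png',cv2.resize(c[:,:],None,fx=2.6,fy=2.6,interpolation=cv2.INTER_CUBIC))
E
```

```text
(262, 172) [240 246 244] [ 80   6 246];(278, 185) [175 187 188] [ 92  18 188];(240, 170) [172 181 183] [ 95  15 183];(174, 201) [254 253 251] [ 20   3 254];(405, 200) [198 205 206] [ 94  10 206];(210, 246) [223 168 104] [ 16 136 223];(272, 234) [195 200 207] [108  15 207];(293, 238) [49 46 50] [143  20  50];(262, 240) [167 172 166] [ 55   9 172];
cork 333 -126 [19. 47.] 23.4
cork 393 237 [ 64. 104.] 68.8
cork 417 -237 [104.  65.] 10.2
cradle 539 360 [ 95. 137.] 88.9
blocks 609 -131 [ 56. 102.] 89.5
blocks 614 -25 [ 57. 105.] 87.4
blocks 617 74 [ 57. 104.] 87.5
pad 421 13 [162.  87.] 71.0
tray 535 -375 [153. 182.] 78.1
blackhandle 414 -24 [53. 19.] 75.7
blackhandle 453 -42 [39. 12.] 71.2
```

View pics/c0.png

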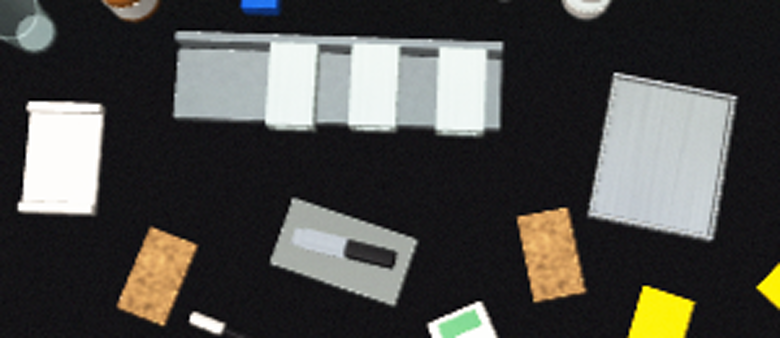

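The crop confirms it: the blocks lie at about -2.3° yaw, and the blade handle is near (0.414,-0.024), pointing along about 73° yaw. Next I'll move over the blade.

```bash
cat >> h.py <<'E'
def plan(x,y,z,yaw):
    """tool-axis shift (mm) and turn to put the TCP at x,y,z, tool y at yaw deg, pointing down"""
    s=ctrl.get_state();T=R.from_rotvec(s['tool_rot']);a=np.radians(yaw)
    ty=np.array([np.cos(a),np.sin(a),0]);tz=np.array([0,0,-1.]);G=R.from_matrix(np.array([np.cross(ty,tz),ty,tz]).T)
    d=T.inv().apply(np.array([x,y,z])-s['position']);w=(T.inv()*G).as_rotvec(degrees=True)
    print('go',np.round(d*1000,1),'turn',np.round(w,2),'F',np.round(s['ft_force'],1),'w',round(s['grip_width']*87,1),'gf',round(s['grip_force'],1),'t',round(s['time'],1))
E
R1='{"x":-0.25,"y":-0.29,"wz":-65}'
python3 -m handwheel '[{"x":-0.25,"y":-0.29,"wz":-65},{"x":-0.25,"y":-0.29,"wz":-65},{"x":-0.25,"y":-0.29,"wz":-65},{"x":-0.25,"y":-0.29,"wz":-65},{"x":-0.25,"y":-0.29,"wz":-65},{"x":-0.25,"y":-0.29,"wz":-65},{"x":-0.25,"y":-0.29,"wz":-65},{"x":-0.25,"y":-0.29,"wz":-65},{"x":-0.25,"y":-0.29,"wz":-65},{"x":-0.25,"y":-0.29,"wz":-65}]' 0.087
python3 -c "
from h import *
plan(.45,-.024,.2,163)"
```

```text
go [-426.8 -505.    22.5] turn [-7.000e-02 -6.000e-02 -9.476e+01] F [ 0.4  0.4 -0.5] w 87.3 gf 0.0 t 0.1invalid input at $[0]: expected keys x, y, z, wx, wy, wz
```

```bash

python3 -m handwheel '[{"x":-0.25,"y":-0.29,"z":0,"wx":0,"wy":0,"wz":-65},{"x":-0.25,"y":-0.29,"z":0,"wx":0,"wy":0,"wz":-65},{"x":-0.25,"y":-0.29,"z":0,"wx":0,"wy":0,"wz":-65},{"x":-0.25,"y":-0.29,"z":0,"wx":0,"wy":0,"wz":-65},{"x":-0.25,"y":-0.29,"z":0,"wx":0,"wy":0,"wz":-65},{"x":-0.25,"y":-0.29,"z":0,"wx":0,"wy":0,"wz":-65},{"x":-0.25,"y":-0.29,"z":0,"wx":0,"wy":0,"wz":-65},{"x":-0.25,"y":-0.29,"z":0,"wx":0,"wy":0,"wz":-65},{"x":-0.25,"y":-0.29,"z":0,"wx":0,"wy":0,"wz":-65},{"x":-0.25,"y":-0.29,"z":0,"wx":0,"wy":0,"wz":-65}]' 0.087
python3 -c "
from h import *
plan(.45,-.024,.2,163)"
```

```text
time: 0.98
position: [0.3669, 0.2373, 0.2225]
tool_rot: [-1.159, 2.92, -0.001]
ft_force: [0.1, 0.1, -0.1]
grip_width: 0.998
grip_force: 0.0
go [ 118.7 -247.1   22.7] turn [ -0.04  -0.03 -29.71] F [ 0.1  0.1 -0.1] w 86.8 gf 0.0 t 1.0
```

```bash

python3 -m handwheel '[{"x":0.119,"y":-0.247,"z":0.022,"wx":0,"wy":0,"wz":-29.7},{"x":0.119,"y":-0.247,"z":0.022,"wx":0,"wy":0,"wz":-29.7},{"x":0.119,"y":-0.247,"z":0.022,"wx":0,"wy":0,"wz":-29.7},{"x":0.119,"y":-0.247,"z":0.022,"wx":0,"wy":0,"wz":-29.7},{"x":0.119,"y":-0.247,"z":0.022,"wx":0,"wy":0,"wz":-29.7},{"x":0.119,"y":-0.247,"z":0.022,"wx":0,"wy":0,"wz":-29.7},{"x":0.119,"y":-0.247,"z":0.022,"wx":0,"wy":0,"wz":-29.7},{"x":0.119,"y":-0.247,"z":0.022,"wx":0,"wy":0,"wz":-29.7},{"x":0.119,"y":-0.247,"z":0.022,"wx":0,"wy":0,"wz":-29.7}]'
python3 -c "
from h import *
plan(.45,-.024,.2,163);snap('wrist','w1.png')"
```

```text
time: 1.73
position: [0.4483, -0.0278, 0.1994]
tool_rot: [1.848, -2.539, -0.002]
ft_force: [0.2, -0.5, 0.1]
grip_width: 1.003
grip_force: 0.0
go [-4.1 -0.5 -0.6] turn [ 0.11  0.   -0.92] F [ 0.2 -0.5  0.1] w 87.3 gf 0.0 t 1.7
```

View pics/w1.png

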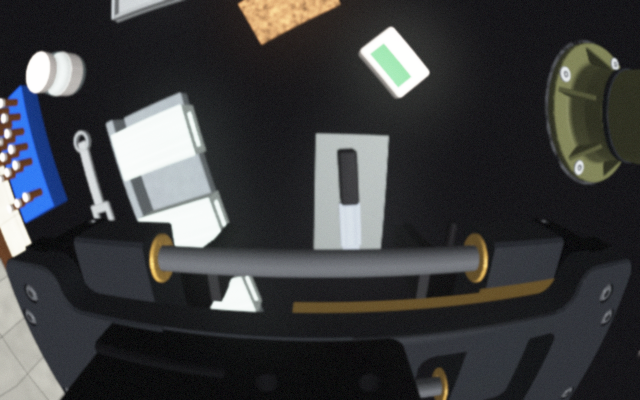

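The wrist view shows the handle at (347,177) on its pad and the blade running down to row 248. I'll measure the handle here.

```bash
cat >> h.py <<'E'
def rect(S,m,z,box,amin=60):
    """min-area rectangle, on plane z, of each blob of mask m in box: centre, size, yaw of long side (mm, deg)"""
    mm=np.zeros(m.shape,np.uint8);x0,y0,x1,y1=box;mm[y0:y1,x0:x1]=m[y0:y1,x0:x1];out=[]
    for c in cv2.findContours(mm,cv2.RETR_EXTERNAL,cv2.CHAIN_APPROX_NONE)[0]:
        if cv2.contourArea(c)<amin:continue
        w=np.array([pl(S,q[0],z)[:2] for q in c],np.float32)*1000
        q=cv2.boxPoints(cv2.minAreaRect(w));e=[q[1]-q[0],q[2]-q[1]];l=max(e,key=np.linalg.norm)
        out.append((np.round(q.mean(0),1),np.round([np.linalg.norm(v) for v in e]),round(float(np.degrees(np.arctan2(l[1],l[0])))%180,1)));print(*out[-1])
    return out
E
python3 - <<'E'
from h import *
S=ld('w1.png');im=S['d']['image'];g=im.max(2).astype(int)
rect(S,g<85,.036,(328,140,372,215))
rect(S,(g>85),.006,(305,125,395,244))
for p in[(347,177),(320,177),(348,235)]:print(im[p[1],p[0]])
# blade centreline: bright pixels per row
hsv=cv2.cvtColor(im,cv2.COLOR_RGB2HSV)
for v in(212,225,238):
    r=g[v,325:375];print(v,r[::2])
for uv in[(347,149),(348,205),(349,238)]:print(pl(S,uv,.036 if uv[1]<210 else .025))
E
```

```text
[415.  -22.5] [19. 60.] 75.9
[416.    1.1] [ 87. 136.] 71.0
[64 62 65]
[184 190 188]
[216 224 232]
212 [185 187 189 187 188 188 187 207 229 231 230 231 233 232 228 227 229 225
 198 190 191 191 189 189 188]
225 [184 185 185 188 187 188 186 196 226 231 227 230 232 232 231 226 229 225
 200 186 191 188 188 191 193]
238 [186 185 184 186 185 185 186 189 221 231 229 229 232 231 229 228 230 230
 201 193 189 188 189 187 187]
[ 0.40707729 -0.05115418  0.036     ]
[0.42381746 0.00802136 0.036     ]
[0.43394358 0.05064987 0.025     ]
```

```bash
python3 -c "
from h import *
plan(.418,-.011,.06,165.9)"
```

```text
go [ -1.7  31.9 140. ] turn [ 0.09  0.09 -3.31] F [-1.2  1.4  0.7] w 86.9 gf 0.0 t 1.8
```

```bash

python3 -m handwheel '[{"x":-0.002,"y":0.032,"z":0.14,"wx":0,"wy":0,"wz":-3.3},{"x":-0.002,"y":0.032,"z":0.14,"wx":0,"wy":0,"wz":-3.3},{"x":-0.002,"y":0.032,"z":0.14,"wx":0,"wy":0,"wz":-3.3},{"x":-0.002,"y":0.032,"z":0.14,"wx":0,"wy":0,"wz":-3.3},{"x":-0.002,"y":0.032,"z":0.14,"wx":0,"wy":0,"wz":-3.3},{"x":-0.002,"y":0.032,"z":0.14,"wx":0,"wy":0,"wz":-3.3}]' 0.06
python3 -c "
from h import *
plan(.418,-.011,.011,165.9);S=ctrl.get_state();print(S['joint_positions'])"
```

```text
time: 2.28
position: [0.4171, -0.0063, 0.061]
tool_rot: [1.945, -2.466, 0.0]
ft_force: [0.5, -0.9, 0.9]
grip_width: 0.711
grip_force: 0.0
go [ 4.3 -2.  50. ] turn [ 0.02 -0.05  0.62] F [ 0.5 -0.9  0.9] w 61.8 gf 0.0 t 2.3
[-1.33089795 -0.18507782  1.2351521   2.21446438  0.20887014  0.99944001
  2.69096805]
```

```bash

python3 -m handwheel '[{"x":0.002,"y":-0.002,"z":0.03,"wx":0,"wy":0,"wz":0.6},{"x":0.004,"y":-0.002,"z":0.05,"wx":0,"wy":0,"wz":0.6},{"x":0.004,"y":-0.002,"z":0.05,"wx":0,"wy":0,"wz":0.6},{"x":0.004,"y":-0.002,"z":0.05,"wx":0,"wy":0,"wz":0.6}]' 
python3 -c "
from h import *
plan(.418,-.011,.011,165.9);S=ctrl.get_state();print(S['joint_positions'])"
```

```text
time: 2.62
position: [0.4031, -0.0085, 0.0259]
tool_rot: [-1.913, 2.479, -0.03]
ft_force: [0.8, 0.4, 1.0]
grip_width: 0.688
grip_force: 0.0
go [ -1.4 -14.7  15.2] turn [-1.23 -0.19 -0.59] F [0.8 0.4 1. ] w 59.9 gf 0.0 t 2.6
[-1.31165949 -0.14326087  1.23741415  2.29016631  0.18787099  0.88792266
  2.69100853]
```

Joints 7 and 3 are at their limits in this pose, so I'll grasp with the half-turned hand instead.

```bash

python3 -m handwheel '[{"x":0,"y":-0.02,"z":-0.1,"wx":0,"wy":0,"wz":0},{"x":0,"y":-0.03,"z":-0.12,"wx":0,"wy":0,"wz":10},{"x":0,"y":-0.03,"z":-0.12,"wx":0,"wy":0,"wz":20},{"x":0,"y":-0.03,"z":-0.12,"wx":0,"wy":0,"wz":30},{"x":0,"y":-0.03,"z":-0.12,"wx":0,"wy":0,"wz":40},{"x":0,"y":-0.03,"z":-0.12,"wx":0,"wy":0,"wz":50},{"x":0,"y":-0.03,"z":-0.12,"wx":0,"wy":0,"wz":60},{"x":0,"y":-0.03,"z":-0.12,"wx":0,"wy":0,"wz":60},{"x":0,"y":-0.03,"z":-0.12,"wx":0,"wy":0,"wz":60},{"x":0,"y":-0.03,"z":-0.12,"wx":0,"wy":0,"wz":60}]' 
python3 -m handwheel '[{"x":0,"y":0,"z":0,"wx":0,"wy":0,"wz":65},{"x":0,"y":0,"z":0,"wx":0,"wy":0,"wz":65},{"x":0,"y":0,"z":0,"wx":0,"wy":0,"wz":65},{"x":0,"y":0,"z":0,"wx":0,"wy":0,"wz":65},{"x":0,"y":0,"z":0,"wx":0,"wy":0,"wz":65},{"x":0,"y":0,"z":0,"wx":0,"wy":0,"wz":65},{"x":0,"y":0,"z":0,"wx":0,"wy":0,"wz":65},{"x":0,"y":0,"z":0,"wx":0,"wy":0,"wz":65},{"x":0,"y":0,"z":0,"wx":0,"wy":0,"wz":65},{"x":0,"y":0,"z":0,"wx":0,"wy":0,"wz":65}]' 
python3 -c "
from h import *
plan(.418,-.011,.06,-14.1);S=ctrl.get_state();print(S['position'],S['joint_positions'])"
```

```text
time: 3.45
position: [0.4307, -0.015, 0.1478]
tool_rot: [-0.406, 3.094, -0.017]
ft_force: [-0.3, 0.2, 0.1]
grip_width: 0.69
grip_force: 0.0
time: 4.28
position: [0.4306, -0.0149, 0.1476]
tool_rot: [1.315, 2.827, 0.003]
ft_force: [0.4, 0.5, 0.1]
grip_width: 0.692
grip_force: 0.0
go [12.9 -8.1 87.3] turn [ 1.18  0.76 54.2 ] F [0.4 0.5 0.1] w 60.2 gf 0.0 t 4.3
[ 0.43059617 -0.01493907  0.14762311] [-0.77157814 -0.18087025  0.68074875  2.09866144  0.13457337  1.16584137
  0.55035798]
```

```bash

python3 -m handwheel '[{"x":0.013,"y":-0.008,"z":0,"wx":1.2,"wy":0.8,"wz":54.2},{"x":0.013,"y":-0.008,"z":0,"wx":1.2,"wy":0.8,"wz":54.2},{"x":0.013,"y":-0.008,"z":0,"wx":1.2,"wy":0.8,"wz":54.2},{"x":0.013,"y":-0.008,"z":0.02,"wx":1.2,"wy":0.8,"wz":54.2},{"x":0.013,"y":-0.008,"z":0.05,"wx":1.2,"wy":0.8,"wz":54.2},{"x":0.013,"y":-0.008,"z":0.075,"wx":1.2,"wy":0.8,"wz":54.2},{"x":0.013,"y":-0.008,"z":0.075,"wx":1.2,"wy":0.8,"wz":54.2},{"x":0.013,"y":-0.008,"z":0.075,"wx":1.2,"wy":0.8,"wz":54.2},{"x":0.013,"y":-0.008,"z":0.075,"wx":1.2,"wy":0.8,"wz":54.2}]' 
python3 -c "
from h import *
plan(.418,-.011,.011,-14.1);S=ctrl.get_state();print(S['position'],S['joint_positions'])"
```

```text
time: 5.03
position: [0.4167, -0.0109, 0.0708]
tool_rot: [-2.471, -1.938, 0.004]
ft_force: [-0.7, -0.6, 1.0]
grip_width: 0.69
grip_force: 0.0
go [ 0.2  1.4 59.8] turn [-0.15  0.06  0.3 ] F [-0.7 -0.6  1. ] w 60.0 gf 0.0 t 5.0
[ 0.41673458 -0.0108524   0.07084032] [-0.67840379 -0.06510288  0.63109761  2.19267536  0.04583318  1.00486393
 -0.31392709]
```

```bash

python3 -m handwheel '[{"x":0,"y":0.001,"z":0.03,"wx":0,"wy":0,"wz":0.3},{"x":0,"y":0.001,"z":0.055,"wx":0,"wy":0,"wz":0.3},{"x":0,"y":0.001,"z":0.06,"wx":0,"wy":0,"wz":0.3},{"x":0,"y":0.001,"z":0.06,"wx":0,"wy":0,"wz":0.3},{"x":0,"y":0.001,"z":0.06,"wx":0,"wy":0,"wz":0.3}]' 
python3 -c "
from h import *
plan(.418,-.011,.011,-14.1);S=ctrl.get_state();print(S['position'],S['joint_positions'])"
```

```text
time: 5.45
position: [0.417, -0.0109, 0.0109]
tool_rot: [-2.475, -1.932, 0.004]
ft_force: [-0.7, 0.1, 0.5]
grip_width: 0.689
grip_force: 0.0
go [ 0.1  1.  -0.1] turn [-0.18  0.06  0.05] F [-0.7  0.1  0.5] w 60.0 gf 0.0 t 5.5
[ 0.41704888 -0.01087378  0.01087128] [-0.67146621  0.05946822  0.6535864   2.24146268 -0.04770449  0.85681652
 -0.23255941]
```

```bash

python3 -m handwheel '[{"x":0,"y":0,"z":0,"wx":0,"wy":0,"wz":0},{"x":0,"y":0,"z":0,"wx":0,"wy":0,"wz":0},{"x":0,"y":0,"z":0,"wx":0,"wy":0,"wz":0},{"x":0,"y":0,"z":0,"wx":0,"wy":0,"wz":0},{"x":0,"y":0,"z":0,"wx":0,"wy":0,"wz":0},{"x":0,"y":0,"z":0,"wx":0,"wy":0,"wz":0},{"x":0,"y":0,"z":0,"wx":0,"wy":0,"wz":0}]' 0.01 40
python3 -m handwheel '[{"x":0,"y":0,"z":-0.02,"wx":0,"wy":0,"wz":0},{"x":0,"y":0,"z":-0.05,"wx":0,"wy":0,"wz":0},{"x":0,"y":0,"z":-0.05,"wx":0,"wy":0,"wz":0},{"x":0,"y":0,"z":-0.05,"wx":0,"wy":0,"wz":0}]' 
python3 -c "
from h import *
S=ld('w1.png');im=S['d']['image'];g=im.max(2).astype(int)
plan(.45,-.11,.07,-92.2)"
```

```text
time: 6.03
position: [0.4161, -0.0108, 0.0098]
tool_rot: [-2.476, -1.929, 0.005]
ft_force: [1.2, -0.1, -0.8]
grip_width: 0.245
grip_force: 0.2
time: 6.37
position: [0.4175, -0.0105, 0.0609]
tool_rot: [-2.476, -1.93, 0.0]
ft_force: [-0.6, -0.0, -0.9]
grip_width: 0.224
grip_force: 40.0
go [-88.6  55.8  -9.3] turn [-1.200e-01  1.000e-02  7.807e+01] F [-0.6 -0.  -0.9] w 19.5 gf 40.0 t 6.4
```

```bash

python3 -m handwheel '[{"x":-0.03,"y":0.02,"z":-0.02,"wx":0,"wy":0,"wz":7},{"x":-0.08,"y":0.05,"z":-0.02,"wx":0,"wy":0,"wz":14},{"x":-0.104,"y":0.05,"z":-0.02,"wx":0,"wy":0,"wz":21},{"x":-0.104,"y":0.05,"z":-0.02,"wx":0,"wy":0,"wz":28},{"x":-0.104,"y":0.05,"z":-0.02,"wx":0,"wy":0,"wz":35},{"x":-0.104,"y":0.05,"z":-0.02,"wx":0,"wy":0,"wz":42},{"x":-0.104,"y":0.05,"z":-0.02,"wx":0,"wy":0,"wz":49},{"x":-0.104,"y":0.05,"z":-0.02,"wx":0,"wy":0,"wz":56},{"x":-0.104,"y":0.05,"z":-0.02,"wx":0,"wy":0,"wz":63},{"x":-0.104,"y":0.05,"z":-0.02,"wx":0,"wy":0,"wz":70}]' 
python3 -c "
from h import *
plan(.44,-.125,.07,-92.2)"
```

```text
time: 7.2
position: [0.4382, -0.1238, 0.0783]
tool_rot: [3.138, 0.151, -0.011]
ft_force: [0.1, -0.2, -0.9]
grip_width: 0.227
grip_force: 40.0
go [1.7 1.4 8.3] turn [0.01 0.41 7.7 ] F [ 0.1 -0.2 -0.9] w 19.8 gf 40.0 t 7.2
```

```bash

python3 -m handwheel '[{"x":0.002,"y":0.001,"z":0.008,"wx":0,"wy":0.4,"wz":7},{"x":0.002,"y":0.001,"z":0.008,"wx":0,"wy":0.4,"wz":7.7},{"x":0.002,"y":0.001,"z":0.008,"wx":0,"wy":0.4,"wz":7.7},{"x":0.002,"y":0.001,"z":0.008,"wx":0,"wy":0.4,"wz":7.7}]' 
python3 -c "
from h import *
plan(.44,-.125,.07,-92.2);snap('wrist','w2.png')"
```

```text
time: 7.53
position: [0.4408, -0.1247, 0.0711]
tool_rot: [3.141, -0.046, 0.001]
ft_force: [0.4, -0.5, -0.4]
grip_width: 0.23
grip_force: 40.0
go [-0.8  0.4  1.1] turn [ 0.   -0.05  0.51] F [ 0.4 -0.5 -0.4] w 20.0 gf 40.0 t 7.5
```

View pics/w2.png

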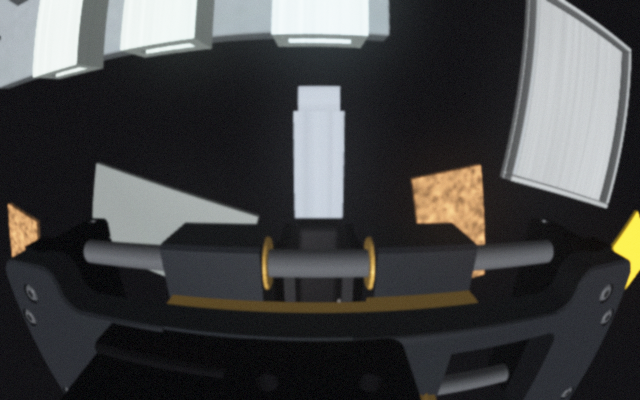

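The blade is held straight: its tip is at (319,86) and its shoulder at row 218. The slot mouths are at (319,42), (170,48) and (70,72).

```bash
python3 - <<'E'
from h import *
np.set_printoptions(precision=4,suppress=True)
S=ld('w2.png')
for z in(.078,.082,.086):print('tip',z,pl(S,(319,86),z),'shoulder',pl(S,(319,218),z))
for a in[(288,40),(351,41),(146,50),(195,46),(55,74),(88,68)]:print('slot',a,pl(S,a,.037))
for a in[(273,38),(369,38)]:print('top edge',a,pl(S,a,.054))
E
```

```text
tip 0.078 [ 0.5244 -0.1268  0.078 ] shoulder [ 0.4564 -0.1248  0.078 ]
tip 0.082 [ 0.524  -0.1268  0.082 ] shoulder [ 0.4578 -0.1248  0.082 ]
tip 0.086 [ 0.5236 -0.1268  0.086 ] shoulder [ 0.4591 -0.1248  0.086 ]
slot (288, 40) [ 0.5594 -0.1085  0.037 ]
slot (351, 41) [ 0.5576 -0.148   0.037 ]
slot (146, 50) [ 0.5664 -0.0078  0.037 ]
slot (195, 46) [ 0.5623 -0.0463  0.037 ]
slot (55, 74) [0.5685 0.0897 0.037 ]
slot (88, 68) [0.5643 0.0487 0.037 ]
top edge (273, 38) [ 0.5569 -0.1014  0.054 ]
top edge (369, 38) [ 0.5554 -0.1566  0.054 ]
```

```bash

python3 -m handwheel '[{"x":0,"y":0,"z":0.025,"wx":0,"wy":0,"wz":0.5},{"x":0,"y":0,"z":0.045,"wx":0,"wy":0,"wz":0.5},{"x":0,"y":0,"z":0.045,"wx":0,"wy":0,"wz":0.5},{"x":0.01,"y":0,"z":0.045,"wx":0,"wy":0,"wz":0.5},{"x":0.02,"y":0,"z":0.045,"wx":0,"wy":0,"wz":0.5},{"x":0.028,"y":0,"z":0.045,"wx":0,"wy":0,"wz":0.5},{"x":0.028,"y":0,"z":0.045,"wx":0,"wy":0,"wz":0.5}]' 
python3 -c "
from h import *
plan(.4695,-.126,.026,-92.2);snap('wrist','w3.png')
np.set_printoptions(precision=4,suppress=True)
c=cv2.imread('pics/w3.png')[0:130,220:420];cv2.imwrite('pics/c3.png',cv2.resize(c,None,fx=3,fy=3))"
```

```text
time: 8.17
position: [0.4718, -0.1257, 0.0278]
tool_rot: [3.14, -0.062, 0.008]
ft_force: [0.4, -0.2, -1.1]
grip_width: 0.225
grip_force: 40.0
go [-2.3  0.4  1.8] turn [ 0.04 -0.27 -0.06] F [ 0.4 -0.2 -1.1] w 19.6 gf 40.0 t 8.2
```

View pics/c3.png

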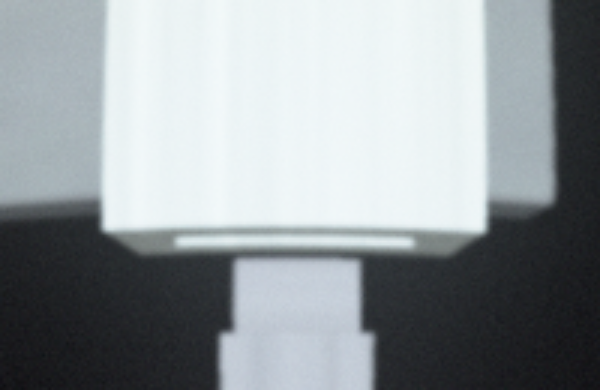

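The tip is centred on the slot (crop columns 297 against 295) and a few mm short of it. I'll trim the height and enter slowly.

```bash

python3 -m handwheel '[{"x":0,"y":0,"z":0.001,"wx":0,"wy":0,"wz":0},{"x":0.003,"y":0,"z":0.001,"wx":0,"wy":0,"wz":0},{"x":0.006,"y":0,"z":0.001,"wx":0,"wy":0,"wz":0},{"x":0.006,"y":0,"z":0.001,"wx":0,"wy":0,"wz":0}]'
python3 -m handwheel '[{"x":0.002,"y":0,"z":0,"wx":0,"wy":0,"wz":0},{"x":0.004,"y":0,"z":0,"wx":0,"wy":0,"wz":0},{"x":0.006,"y":0,"z":0,"wx":0,"wy":0,"wz":0},{"x":0.006,"y":0,"z":0,"wx":0,"wy":0,"wz":0}]'
python3 -c "
from h import *
plan(.4695,-.126,.026,-92.2)"
```

```text
time: 8.55
position: [0.476, -0.1258, 0.0259]
tool_rot: [-3.141, 0.064, -0.005]
ft_force: [-0.5, 0.2, -1.1]
grip_width: 0.23
grip_force: 40.0
time: 8.88
position: [0.482, -0.1261, 0.0258]
tool_rot: [3.141, -0.064, 0.004]
ft_force: [0.0, -0.6, -1.0]
grip_width: 0.227
grip_force: 40.0
go [-12.5   0.4  -0.2] turn [-0.   -0.16 -0.14] F [ 0.  -0.6 -1. ] w 19.7 gf 40.0 t 8.9
```

```bash

python3 -m handwheel '[{"x":0.003,"y":0,"z":0,"wx":0,"wy":0,"wz":0},{"x":0.006,"y":0,"z":0,"wx":0,"wy":0,"wz":0},{"x":0.009,"y":0,"z":0,"wx":0,"wy":0,"wz":0},{"x":0.012,"y":0,"z":0,"wx":0,"wy":0,"wz":0},{"x":0.012,"y":0,"z":0,"wx":0,"wy":0,"wz":0}]'|egrep 'pos|ft'
python3 -m handwheel '[{"x":0.001,"y":0,"z":0,"wx":0,"wy":0,"wz":0},{"x":0.002,"y":0,"z":0,"wx":0,"wy":0,"wz":0},{"x":0.003,"y":0,"z":0,"wx":0,"wy":0,"wz":0},{"x":0.003,"y":0,"z":0,"wx":0,"wy":0,"wz":0}]'|egrep 'pos|ft'
python3 -m handwheel '[{"x":0.001,"y":0,"z":0,"wx":0,"wy":0,"wz":0},{"x":0.002,"y":0,"z":0,"wx":0,"wy":0,"wz":0},{"x":0.002,"y":0,"z":0,"wx":0,"wy":0,"wz":0}]'|egrep 'pos|ft'
```

```text
position: [0.4943, -0.1266, 0.0259]
ft_force: [0.4, 0.4, -0.6]
position: [0.4967, -0.1267, 0.0258]
ft_force: [0.5, -1.0, -0.3]
position: [0.4987, -0.1268, 0.0258]
ft_force: [-0.5, 0.4, -0.4]
```

```bash

python3 -m handwheel '[{"x":0.001,"y":0,"z":0,"wx":0,"wy":0,"wz":0},{"x":0.002,"y":0,"z":0,"wx":0,"wy":0,"wz":0},{"x":0.002,"y":0,"z":0,"wx":0,"wy":0,"wz":0}]'|egrep 'pos|ft'
```

```text
position: [0.5008, -0.1269, 0.0258]
ft_force: [0.0, 0.8, -1.4]
```

```bash

python3 -m handwheel '[{"x":0.0005,"y":0,"z":0,"wx":0,"wy":0,"wz":0},{"x":0.001,"y":0,"z":0,"wx":0,"wy":0,"wz":0},{"x":0.001,"y":0,"z":0,"wx":0,"wy":0,"wz":0}]'|egrep 'pos|ft'
```

```text
position: [0.5016, -0.1269, 0.0258]
ft_force: [0.4, -0.2, -1.0]
```

```bash
cat > ok.py <<'E'
from bench import ctrl; import sys
s=ctrl.get_state(); f=s['ft_force'][0]; print([round(v,4) for v in s['position']],round(f,1),round(s['grip_width']*87,1)); sys.exit(f<-3)
E
python3 -m handwheel '[{"x":0.001,"y":0,"z":0,"wx":0,"wy":0,"wz":0},{"x":0.002,"y":0,"z":0,"wx":0,"wy":0,"wz":0},{"x":0.002,"y":0,"z":0,"wx":0,"wy":0,"wz":0}]' >/dev/null;python3 ok.py && python3 -m handwheel '[{"x":0.001,"y":0,"z":0,"wx":0,"wy":0,"wz":0},{"x":0.002,"y":0,"z":0,"wx":0,"wy":0,"wz":0},{"x":0.002,"y":0,"z":0,"wx":0,"wy":0,"wz":0}]'>/dev/null &&python3 ok.py && python3 -m handwheel '[{"x":0.001,"y":0,"z":0,"wx":0,"wy":0,"wz":0},{"x":0.002,"y":0,"z":0,"wx":0,"wy":0,"wz":0},{"x":0.002,"y":0,"z":0,"wx":0,"wy":0,"wz":0}]'>/dev/null &&python3 ok.py && python3 -m handwheel '[{"x":0.001,"y":0,"z":0,"wx":0,"wy":0,"wz":0},{"x":0.002,"y":0,"z":0,"wx":0,"wy":0,"wz":0},{"x":0.002,"y":0,"z":0,"wx":0,"wy":0,"wz":0}]'>/dev/null;python3 ok.py
```

```text
[np.float64(0.5037), np.float64(-0.127), np.float64(0.0258)] 0.0 19.9
[np.float64(0.5037), np.float64(-0.127), np.float64(0.0258)] 0.0 19.9False
False
```

```bash
sed -i 's/sys.exit(f<-3)/sys.exit(int(f<-3))/;s/round(v,4)/float(round(v,4))/' ok.py
python3 -m handwheel '[{"x":0.001,"y":0,"z":0,"wx":0,"wy":0,"wz":0},{"x":0.002,"y":0,"z":0,"wx":0,"wy":0,"wz":0},{"x":0.002,"y":0,"z":0,"wx":0,"wy":0,"wz":0}]' >/dev/null;python3 ok.py && python3 -m handwheel '[{"x":0.001,"y":0,"z":0,"wx":0,"wy":0,"wz":0},{"x":0.002,"y":0,"z":0,"wx":0,"wy":0,"wz":0},{"x":0.002,"y":0,"z":0,"wx":0,"wy":0,"wz":0}]'>/dev/null &&python3 ok.py && python3 -m handwheel '[{"x":0.003,"y":0,"z":0,"wx":0,"wy":0,"wz":0},{"x":0.006,"y":0,"z":0,"wx":0,"wy":0,"wz":0},{"x":0.006,"y":0,"z":0,"wx":0,"wy":0,"wz":0}]'>/dev/null &&python3 ok.py && python3 -m handwheel '[{"x":0.003,"y":0,"z":0,"wx":0,"wy":0,"wz":0},{"x":0.006,"y":0,"z":0,"wx":0,"wy":0,"wz":0},{"x":0.006,"y":0,"z":0,"wx":0,"wy":0,"wz":0}]'>/dev/null &&python3 ok.py && python3 -m handwheel '[{"x":0.003,"y":0,"z":0,"wx":0,"wy":0,"wz":0},{"x":0.006,"y":0,"z":0,"wx":0,"wy":0,"wz":0},{"x":0.006,"y":0,"z":0,"wx":0,"wy":0,"wz":0}]'>/dev/null;python3 ok.py
```

```text
[0.5057, -0.1271, 0.0258] -0.1 19.7
[0.5077, -0.1272, 0.0258] 0.2 19.4
[0.5143, -0.1274, 0.0259] 0.5 19.8
[0.5202, -0.1276, 0.0259] -1.4 19.8
[0.5262, -0.1279, 0.0259] -0.2 19.7
```

Block 1 has taken 50 mm with no resistance, so it is good. I'll go a little deeper, withdraw, and shift to slot 2.

```bash

python3 -m handwheel '[{"x":0.003,"y":0,"z":0,"wx":0,"wy":0,"wz":0},{"x":0.006,"y":0,"z":0,"wx":0,"wy":0,"wz":0},{"x":0.007,"y":0,"z":0,"wx":0,"wy":0,"wz":0},{"x":0.007,"y":0,"z":0,"wx":0,"wy":0,"wz":0},{"x":0.007,"y":0,"z":0,"wx":0,"wy":0,"wz":0}]'>/dev/null; python3 ok.py && python3 -m handwheel '[{"x":-0.015,"y":0,"z":0,"wx":0,"wy":0,"wz":0},{"x":-0.03,"y":0,"z":0,"wx":0,"wy":0,"wz":0},{"x":-0.045,"y":0,"z":0,"wx":0,"wy":0,"wz":0},{"x":-0.06,"y":0,"z":0,"wx":0,"wy":0,"wz":0},{"x":-0.07,"y":0,"z":0,"wx":0,"wy":0,"wz":0},{"x":-0.07,"y":-0.03,"z":0,"wx":0,"wy":0,"wz":0},{"x":-0.07,"y":-0.06,"z":0,"wx":0,"wy":0,"wz":0},{"x":-0.07,"y":-0.1,"z":0,"wx":0,"wy":0,"wz":0},{"x":-0.07,"y":-0.1,"z":0,"wx":0,"wy":0,"wz":0},{"x":-0.07,"y":-0.1,"z":0,"wx":0,"wy":0,"wz":0}]'>/dev/null; python3 ok.py; python3 - <<'E'
from h import *
plan(.47,-.0245,.026,-92.2);snap('wrist','w4.png')
c=cv2.imread('pics/w4.png')[0:130,220:420];cv2.imwrite('pics/c4.png',cv2.resize(c,None,fx=3,fy=3))
E
```

```text
[0.5324, -0.1283, 0.0258] 0.3 19.7
[0.4669, -0.0228, 0.0259] -0.5 19.1
go [ 3.2  1.6 -0.1] turn [-0.06 -0.16  0.16] F [-0.5 -1.3 -0.1] w 19.1 gf 40.0 t 13.1
```

View pics/c4.png

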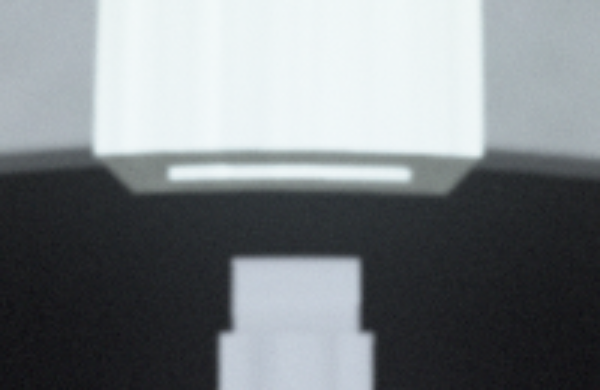

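Slot 2 is aligned too, with crop column 290 against tip 296 and no slip in the grip. I'll probe it with a force check after each step.

```bash

python3 -m handwheel '[{"x":0.006,"y":0,"z":0,"wx":0,"wy":0,"wz":0},{"x":0.01,"y":0,"z":0,"wx":0,"wy":0,"wz":0},{"x":0.013,"y":0,"z":0,"wx":0,"wy":0,"wz":0},{"x":0.015,"y":0,"z":0,"wx":0,"wy":0,"wz":0},{"x":0.017,"y":0,"z":0,"wx":0,"wy":0,"wz":0},{"x":0.019,"y":0,"z":0,"wx":0,"wy":0,"wz":0}]'>/dev/null; python3 ok.py && python3 -m handwheel '[{"x":0.003,"y":0,"z":0,"wx":0,"wy":0,"wz":0},{"x":0.006,"y":0,"z":0,"wx":0,"wy":0,"wz":0},{"x":0.009,"y":0,"z":0,"wx":0,"wy":0,"wz":0},{"x":0.012,"y":0,"z":0,"wx":0,"wy":0,"wz":0},{"x":0.012,"y":0,"z":0,"wx":0,"wy":0,"wz":0}]'>/dev/null; python3 ok.py && python3 -m handwheel '[{"x":0.001,"y":0,"z":0,"wx":0,"wy":0,"wz":0},{"x":0.002,"y":0,"z":0,"wx":0,"wy":0,"wz":0},{"x":0.002,"y":0,"z":0,"wx":0,"wy":0,"wz":0}]' >/dev/null;python3 ok.py && python3 -m handwheel '[{"x":0.001,"y":0,"z":0,"wx":0,"wy":0,"wz":0},{"x":0.002,"y":0,"z":0,"wx":0,"wy":0,"wz":0},{"x":0.002,"y":0,"z":0,"wx":0,"wy":0,"wz":0}]'>/dev/null &&python3 ok.py && python3 -m handwheel '[{"x":0.001,"y":0,"z":0,"wx":0,"wy":0,"wz":0},{"x":0.002,"y":0,"z":0,"wx":0,"wy":0,"wz":0},{"x":0.002,"y":0,"z":0,"wx":0,"wy":0,"wz":0}]'>/dev/null &&python3 ok.py && python3 -m handwheel '[{"x":0.001,"y":0,"z":0,"wx":0,"wy":0,"wz":0},{"x":0.002,"y":0,"z":0,"wx":0,"wy":0,"wz":0},{"x":0.002,"y":0,"z":0,"wx":0,"wy":0,"wz":0}]'>/dev/null &&python3 ok.py && python3 -m handwheel '[{"x":0.001,"y":0,"z":0,"wx":0,"wy":0,"wz":0},{"x":0.002,"y":0,"z":0,"wx":0,"wy":0,"wz":0},{"x":0.002,"y":0,"z":0,"wx":0,"wy":0,"wz":0}]'>/dev/null;python3 ok.py
```

```text
[0.4857, -0.0267, 0.0256] 0.1 19.5
[0.4984, -0.0267, 0.0259] 0.1 20.0
[0.4997, -0.0267, 0.0258] 0.3 19.9
[0.5018, -0.0268, 0.0259] -0.5 19.6
[0.5038, -0.0269, 0.0259] 0.7 19.4
[0.5058, -0.027, 0.0258] 0.3 19.7
[0.5073, -0.027, 0.0257] -0.1 19.8
```

```bash

python3 -m handwheel '[{"x":0.001,"y":0,"z":0,"wx":0,"wy":0,"wz":0},{"x":0.002,"y":0,"z":0,"wx":0,"wy":0,"wz":0},{"x":0.002,"y":0,"z":0,"wx":0,"wy":0,"wz":0}]' >/dev/null;python3 ok.py && python3 -m handwheel '[{"x":0.001,"y":0,"z":0,"wx":0,"wy":0,"wz":0},{"x":0.002,"y":0,"z":0,"wx":0,"wy":0,"wz":0},{"x":0.002,"y":0,"z":0,"wx":0,"wy":0,"wz":0}]'>/dev/null &&python3 ok.py && python3 -m handwheel '[{"x":0.001,"y":0,"z":0,"wx":0,"wy":0,"wz":0},{"x":0.002,"y":0,"z":0,"wx":0,"wy":0,"wz":0},{"x":0.002,"y":0,"z":0,"wx":0,"wy":0,"wz":0}]'>/dev/null &&python3 ok.py && python3 -m handwheel '[{"x":0.003,"y":0,"z":0,"wx":0,"wy":0,"wz":0},{"x":0.006,"y":0,"z":0,"wx":0,"wy":0,"wz":0},{"x":0.006,"y":0,"z":0,"wx":0,"wy":0,"wz":0}]'>/dev/null &&python3 ok.py && python3 -m handwheel '[{"x":0.003,"y":0,"z":0,"wx":0,"wy":0,"wz":0},{"x":0.006,"y":0,"z":0,"wx":0,"wy":0,"wz":0},{"x":0.006,"y":0,"z":0,"wx":0,"wy":0,"wz":0}]'>/dev/null &&python3 ok.py && python3 -m handwheel '[{"x":0.003,"y":0,"z":0,"wx":0,"wy":0,"wz":0},{"x":0.006,"y":0,"z":0,"wx":0,"wy":0,"wz":0},{"x":0.006,"y":0,"z":0,"wx":0,"wy":0,"wz":0}]'>/dev/null;python3 ok.py
```

```text
[0.5084, -0.0272, 0.0255] -5.0 19.6
[0.5084, -0.0272, 0.0255] -5.0 19.6
```

```bash

python3 -m handwheel '[{"x":0.001,"y":0,"z":0,"wx":0,"wy":0,"wz":0},{"x":0.001,"y":0,"z":0,"wx":0,"wy":0,"wz":0}]' >/dev/null;python3 ok.py;python3 -c "
from h import *
snap('wrist','w5.png');c=cv2.imread('pics/w5.png')[0:130,220:420];cv2.imwrite('pics/c5.png',cv2.resize(c,None,fx=3,fy=3))"
```

```text
[0.5084, -0.0271, 0.0253] -7.5 19.5
```

View pics/c5.png

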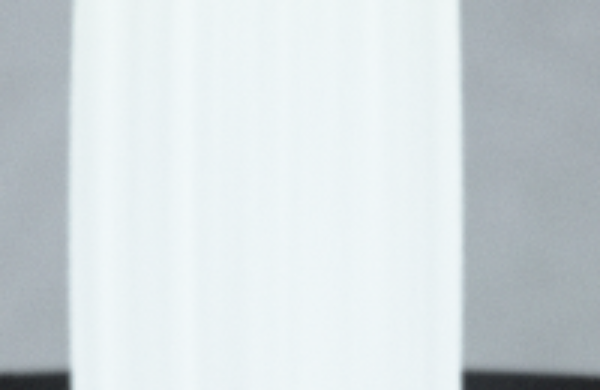

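The blade stops hard at about 25 mm and the force climbs with no motion, so block 2 is tight. The crop shows the tip inside and the block unmoved. Next is slot 3.

```bash

python3 -m handwheel '[{"x":-0.015,"y":0,"z":0,"wx":0,"wy":0,"wz":0},{"x":-0.03,"y":0,"z":0,"wx":0,"wy":0,"wz":0},{"x":-0.042,"y":0,"z":0,"wx":0,"wy":0,"wz":0},{"x":-0.042,"y":0,"z":0,"wx":0,"wy":0,"wz":0},{"x":-0.042,"y":-0.03,"z":0,"wx":0,"wy":0,"wz":0},{"x":-0.042,"y":-0.06,"z":0,"wx":0,"wy":0,"wz":0},{"x":-0.042,"y":-0.1,"z":0,"wx":0,"wy":0,"wz":0},{"x":-0.042,"y":-0.1,"z":0,"wx":0,"wy":0,"wz":0},{"x":-0.042,"y":-0.1,"z":0,"wx":0,"wy":0,"wz":0}]'>/dev/null; python3 ok.py; python3 - <<'E'
from h import *
plan(.47,.075,.026,-92.2);snap('wrist','w6.png')
c=cv2.imread('pics/w6.png')[0:130,220:420];cv2.imwrite('pics/c6.png',cv2.resize(c,None,fx=3,fy=3))
E
```

```text
[0.4743, 0.0773, 0.0261] -1.2 19.7
go [-4.2  2.5  0.1] turn [-0.05 -0.28  0.16] F [-1.2 -0.2 -1.2] w 19.7 gf 40.0 t 16.6
```

View pics/c6.png

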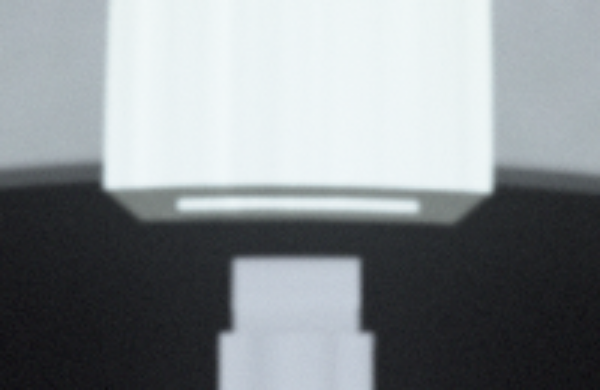

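Slot 3 is aligned, at crop columns 298 and 296. I'll probe it.

```bash

python3 -m handwheel '[{"x":0.004,"y":0,"z":0,"wx":0,"wy":0,"wz":0},{"x":0.007,"y":0,"z":0,"wx":0,"wy":0,"wz":0},{"x":0.009,"y":0,"z":0,"wx":0,"wy":0,"wz":0},{"x":0.011,"y":0,"z":0,"wx":0,"wy":0,"wz":0},{"x":0.013,"y":0,"z":0,"wx":0,"wy":0,"wz":0},{"x":0.015,"y":0,"z":0,"wx":0,"wy":0,"wz":0}]'>/dev/null; python3 ok.py && python3 -m handwheel '[{"x":0.003,"y":0,"z":0,"wx":0,"wy":0,"wz":0},{"x":0.006,"y":0,"z":0,"wx":0,"wy":0,"wz":0},{"x":0.009,"y":0,"z":0,"wx":0,"wy":0,"wz":0},{"x":0.012,"y":0,"z":0,"wx":0,"wy":0,"wz":0},{"x":0.012,"y":0,"z":0,"wx":0,"wy":0,"wz":0}]'>/dev/null; python3 ok.py && python3 -m handwheel '[{"x":0.001,"y":0,"z":0,"wx":0,"wy":0,"wz":0},{"x":0.002,"y":0,"z":0,"wx":0,"wy":0,"wz":0},{"x":0.002,"y":0,"z":0,"wx":0,"wy":0,"wz":0}]' >/dev/null;python3 ok.py && python3 -m handwheel '[{"x":0.001,"y":0,"z":0,"wx":0,"wy":0,"wz":0},{"x":0.002,"y":0,"z":0,"wx":0,"wy":0,"wz":0},{"x":0.002,"y":0,"z":0,"wx":0,"wy":0,"wz":0}]'>/dev/null &&python3 ok.py && python3 -m handwheel '[{"x":0.001,"y":0,"z":0,"wx":0,"wy":0,"wz":0},{"x":0.002,"y":0,"z":0,"wx":0,"wy":0,"wz":0},{"x":0.002,"y":0,"z":0,"wx":0,"wy":0,"wz":0}]'>/dev/null &&python3 ok.py && python3 -m handwheel '[{"x":0.001,"y":0,"z":0,"wx":0,"wy":0,"wz":0},{"x":0.002,"y":0,"z":0,"wx":0,"wy":0,"wz":0},{"x":0.002,"y":0,"z":0,"wx":0,"wy":0,"wz":0}]'>/dev/null &&python3 ok.py && python3 -m handwheel '[{"x":0.001,"y":0,"z":0,"wx":0,"wy":0,"wz":0},{"x":0.002,"y":0,"z":0,"wx":0,"wy":0,"wz":0},{"x":0.002,"y":0,"z":0,"wx":0,"wy":0,"wz":0}]'>/dev/null;python3 ok.py
```

```text
[0.4879, 0.0734, 0.0257] 0.3 20.0
[0.5005, 0.0733, 0.0259] -0.3 19.6
[0.5018, 0.0733, 0.0258] 0.2 19.8
[0.5039, 0.0732, 0.0258] 0.6 19.8
[0.5059, 0.0731, 0.0259] 0.7 19.6
[0.5079, 0.073, 0.0259] 0.1 19.6
[0.5099, 0.0729, 0.0259] 0.8 19.5
```

```bash

python3 ok.py && python3 -m handwheel '[{"x":0.001,"y":0,"z":0,"wx":0,"wy":0,"wz":0},{"x":0.002,"y":0,"z":0,"wx":0,"wy":0,"wz":0},{"x":0.002,"y":0,"z":0,"wx":0,"wy":0,"wz":0}]' >/dev/null;python3 ok.py && python3 -m handwheel '[{"x":0.001,"y":0,"z":0,"wx":0,"wy":0,"wz":0},{"x":0.002,"y":0,"z":0,"wx":0,"wy":0,"wz":0},{"x":0.002,"y":0,"z":0,"wx":0,"wy":0,"wz":0}]'>/dev/null &&python3 ok.py && python3 -m handwheel '[{"x":0.003,"y":0,"z":0,"wx":0,"wy":0,"wz":0},{"x":0.006,"y":0,"z":0,"wx":0,"wy":0,"wz":0},{"x":0.006,"y":0,"z":0,"wx":0,"wy":0,"wz":0}]'>/dev/null &&python3 ok.py && python3 -m handwheel '[{"x":0.003,"y":0,"z":0,"wx":0,"wy":0,"wz":0},{"x":0.006,"y":0,"z":0,"wx":0,"wy":0,"wz":0},{"x":0.006,"y":0,"z":0,"wx":0,"wy":0,"wz":0}]'>/dev/null &&python3 ok.py && python3 -m handwheel '[{"x":0.003,"y":0,"z":0,"wx":0,"wy":0,"wz":0},{"x":0.006,"y":0,"z":0,"wx":0,"wy":0,"wz":0},{"x":0.006,"y":0,"z":0,"wx":0,"wy":0,"wz":0}]'>/dev/null;python3 ok.py
```

```text
[0.5099, 0.0729, 0.0259] 0.8 19.5
[0.5119, 0.0728, 0.0259] 0.6 19.7
[0.5139, 0.0727, 0.0259] -0.3 19.9
[0.5205, 0.0725, 0.026] 0.2 19.9
[0.5265, 0.0722, 0.026] 0.9 19.7
[0.5324, 0.072, 0.026] -0.4 19.6
```

Block 3 is good: 49 mm with no resistance. Now I'll return the blade to its pad.

```bash

python3 -m handwheel '[{"x":-0.015,"y":0,"z":0,"wx":0,"wy":0,"wz":0},{"x":-0.03,"y":0,"z":0,"wx":0,"wy":0,"wz":0},{"x":-0.05,"y":0,"z":0,"wx":0,"wy":0,"wz":0},{"x":-0.07,"y":0,"z":0,"wx":0,"wy":0,"wz":0},{"x":-0.08,"y":0,"z":0,"wx":0,"wy":0,"wz":0},{"x":-0.08,"y":0.02,"z":-0.02,"wx":0,"wy":0,"wz":-7},{"x":-0.08,"y":0.04,"z":-0.04,"wx":0,"wy":0,"wz":-14},{"x":-0.08,"y":0.06,"z":-0.04,"wx":0,"wy":0,"wz":-21},{"x":-0.08,"y":0.08,"z":-0.04,"wx":0,"wy":0,"wz":-28},{"x":-0.08,"y":0.08,"z":-0.04,"wx":0,"wy":0,"wz":-35}]'>/dev/null; python3 ok.py; python3 - <<'E'
from h import *
plan(.424,-.011,.05,-14.1)
E
```

```text
[0.4489, -0.0087, 0.0665] -0.8 19.8
go [-22.3 -11.5  16.4] turn [  0.21  -0.13 -43.2 ] F [-0.8 -0.2 -0.8] w 19.8 gf 40.0 t 20.9
```

```bash

python3 -m handwheel '[{"x":-0.022,"y":-0.011,"z":0.006,"wx":0,"wy":0,"wz":-7},{"x":-0.022,"y":-0.011,"z":0.006,"wx":0,"wy":0,"wz":-14},{"x":-0.022,"y":-0.011,"z":0.006,"wx":0,"wy":0,"wz":-21},{"x":-0.022,"y":-0.011,"z":0.006,"wx":0,"wy":0,"wz":-28},{"x":-0.022,"y":-0.011,"z":0.006,"wx":0,"wy":0,"wz":-35},{"x":-0.022,"y":-0.011,"z":0.006,"wx":0,"wy":0,"wz":-43},{"x":-0.022,"y":-0.011,"z":0.016,"wx":0,"wy":0,"wz":-43},{"x":-0.022,"y":-0.011,"z":0.026,"wx":0,"wy":0,"wz":-43},{"x":-0.022,"y":-0.011,"z":0.026,"wx":0,"wy":0,"wz":-43}]'>/dev/null; python3 ok.py; python3 - <<'E'
from h import *
plan(.421,-.011,.0112,-14.1)
E
```

```text
[0.4227, -0.0075, 0.0381] -1.6 19.7
go [-3.8 -0.8 26.9] turn [ 0.    0.05 -0.31] F [-1.6  0.4 -1.6] w 19.7 gf 40.0 t 21.6
```

```bash

python3 -m handwheel '[{"x":-0.003,"y":-0.001,"z":0.01,"wx":0,"wy":0,"wz":0},{"x":-0.003,"y":-0.001,"z":0.02,"wx":0,"wy":0,"wz":0},{"x":-0.003,"y":-0.001,"z":0.027,"wx":0,"wy":0,"wz":0},{"x":-0.003,"y":-0.001,"z":0.027,"wx":0,"wy":0,"wz":0}]'>/dev/null; python3 ok.py; python3 -m handwheel '[{"x":0,"y":0,"z":0,"wx":0,"wy":0,"wz":0},{"x":0,"y":0,"z":0,"wx":0,"wy":0,"wz":0},{"x":0,"y":0,"z":0,"wx":0,"wy":0,"wz":0},{"x":0,"y":0,"z":0,"wx":0,"wy":0,"wz":0},{"x":0,"y":0,"z":0,"wx":0,"wy":0,"wz":0}]' 0.06|tail -2;python3 -m handwheel '[{"x":0,"y":0,"z":-0.04,"wx":0,"wy":0,"wz":0},{"x":0,"y":0,"z":-0.08,"wx":0,"wy":0,"wz":7},{"x":0,"y":0,"z":-0.12,"wx":0,"wy":0,"wz":14},{"x":0,"y":0,"z":-0.12,"wx":0,"wy":0,"wz":21},{"x":0,"y":0,"z":-0.12,"wx":0,"wy":0,"wz":28},{"x":0,"y":0,"z":-0.12,"wx":0,"wy":0,"wz":35},{"x":0,"y":0,"z":-0.12,"wx":0,"wy":0,"wz":42},{"x":0,"y":0,"z":-0.12,"wx":0,"wy":0,"wz":49},{"x":0,"y":0,"z":-0.12,"wx":0,"wy":0,"wz":56}]' 0.072 >/dev/null; python3 - <<'E'
from h import *
plan(.613,.073,.12,-92.2)
E
```

```text
[0.4217, -0.0103, 0.0114] 0.2 20.2
grip_width: 0.517
grip_force: 0.0
go [207.6 -15.1  13.4] turn [-1.00e-02 -1.60e-01  2.15e+01] F [ 1.  -0.2 -0.4] w 72.1 gf 0.0 t 23.1
```

```bash

python3 -m handwheel '[{"x":0.04,"y":0,"z":0,"wx":0,"wy":0,"wz":7},{"x":0.08,"y":-0.01,"z":0,"wx":0,"wy":0,"wz":14},{"x":0.12,"y":-0.015,"z":0,"wx":0,"wy":0,"wz":21.5},{"x":0.16,"y":-0.015,"z":0,"wx":0,"wy":0,"wz":21.5},{"x":0.2,"y":-0.015,"z":0,"wx":0,"wy":0,"wz":21.5},{"x":0.209,"y":-0.015,"z":0.02,"wx":0,"wy":0,"wz":21.5},{"x":0.209,"y":-0.015,"z":0.04,"wx":0,"wy":0,"wz":21.5},{"x":0.209,"y":-0.015,"z":0.04,"wx":0,"wy":0,"wz":21.5}]' >/dev/null; python3 - <<'E'
from h import *
plan(.616,.073,.027,-92.2);S=ctrl.get_state();print(S['position'])
snap('top','t2.png');S=ld('t2.png');im=S['d']['image'];g=im.min(2)
rect(S,g>190,.01,(150,170,200,230))
c=im[150:250,140:440,::-1];cv2.imwrite('pics/c7.png',cv2.resize(c,None,fx=2.6,fy=2.6,interpolation=cv2.INTER_CUBIC))
snap('wrist','w7.png')
E
```

```text
go [ 4.8  1.4 61.6] turn [0.16 0.28 0.41] F [-1.7  0.3  0. ] w 72.1 gf 0.0 t 23.8
[0.61150384 0.07467353 0.08863836]
[539.1 360.8] [136.  93.] 178.9
```

View pics/w7.png

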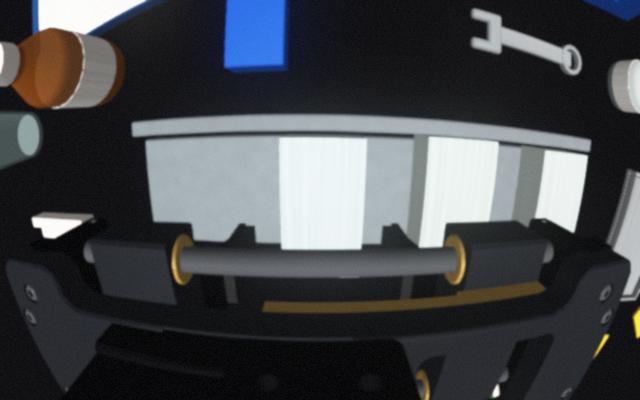

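The block sits centred between the fingers, around (322,190). I'll grasp it.

```bash

python3 -m handwheel '[{"x":0.005,"y":0.001,"z":0.03,"wx":0.1,"wy":0.3,"wz":0.4},{"x":0.005,"y":0.001,"z":0.055,"wx":0.1,"wy":0.3,"wz":0.4},{"x":0.005,"y":0.001,"z":0.061,"wx":0.1,"wy":0.3,"wz":0.4},{"x":0.005,"y":0.001,"z":0.061,"wx":0.1,"wy":0.3,"wz":0.4}]'>/dev/null;python3 ok.py;  python3 -m handwheel '[{"x":0,"y":0,"z":0,"wx":0,"wy":0,"wz":0},{"x":0,"y":0,"z":0,"wx":0,"wy":0,"wz":0},{"x":0,"y":0,"z":0,"wx":0,"wy":0,"wz":0},{"x":0,"y":0,"z":0,"wx":0,"wy":0,"wz":0},{"x":0,"y":0,"z":0,"wx":0,"wy":0,"wz":0}]' 0.04 45|tail -2
python3 -m handwheel '[{"x":0,"y":0,"z":0,"wx":0,"wy":0,"wz":0},{"x":0,"y":0,"z":-0.02,"wx":0,"wy":0,"wz":0},{"x":0,"y":0,"z":-0.05,"wx":0,"wy":0,"wz":0},{"x":0,"y":0,"z":-0.08,"wx":0,"wy":0,"wz":0},{"x":0,"y":0,"z":-0.1,"wx":0,"wy":0,"wz":0},{"x":0,"y":0,"z":-0.1,"wx":0,"wy":0,"wz":0}]'>/dev/null;  python3 - <<'E'
from h import *
plan(.539,.3608,.06,-91.1)
E
```

```text
[0.6177, 0.0732, 0.0317] 0.0 72.0
grip_width: 0.641
grip_force: 45.0
go [ -94.3 -283.4   76.6] turn [-0.27 -0.85 -1.16] F [ 1.5 -0.4 -4.2] w 55.7 gf 45.0 t 25.1
```

```bash

python3 -m handwheel '[{"x":-0.04,"y":0,"z":0,"wx":0,"wy":0,"wz":-1},{"x":-0.08,"y":-0.02,"z":0,"wx":0,"wy":0,"wz":-1},{"x":-0.094,"y":-0.06,"z":0,"wx":0,"wy":-0.8,"wz":-1},{"x":-0.094,"y":-0.1,"z":0,"wx":0,"wy":-0.8,"wz":-1},{"x":-0.094,"y":-0.14,"z":0,"wx":0,"wy":-0.8,"wz":-1},{"x":-0.094,"y":-0.18,"z":0,"wx":0,"wy":-0.8,"wz":-1},{"x":-0.094,"y":-0.22,"z":0,"wx":0,"wy":-0.8,"wz":-1},{"x":-0.094,"y":-0.26,"z":0,"wx":0,"wy":-0.8,"wz":-1},{"x":-0.094,"y":-0.283,"z":0.01,"wx":0,"wy":-0.8,"wz":-1},{"x":-0.094,"y":-0.283,"z":0.03,"wx":0,"wy":-0.8,"wz":-1}]'>/dev/null;  
python3 -m handwheel '[{"x":0,"y":0,"z":0,"wx":0,"wy":0,"wz":0},{"x":0,"y":0,"z":0,"wx":0,"wy":0,"wz":0}]'>/dev/null;  python3 - <<'E'
from h import *
plan(.539,.3608,.05,-91.1);snap('wrist','w8.png');snap('scene','s8.png')
E
```

```text
go [ 6.2 -2.9 48.2] turn [ 0.18  0.66 -0.13] F [ 0.8 -0.6 -4.7] w 55.6 gf 45.0 t 26.1
```

View pics/w8.png

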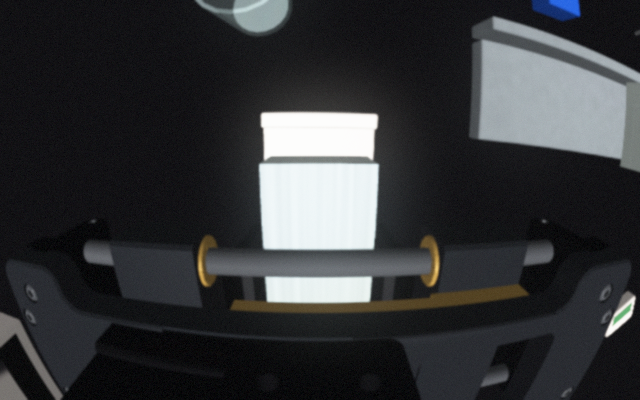

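The block's far edge is at row 163, columns 260-378. The cradle's far lip runs from (262,120) to (378,120), and its inner edge is near row 127.

```bash
python3 - <<'E'
from h import *
np.set_printoptions(precision=4,suppress=True)
S=ld('w8.png');print(S['p'],S['d']['image'][105:170:2,320].min(1))
for a in[(262,114),(378,114),(264,127),(376,128)]:print('lip',a,pl(S,a,.022))
for a in[(261,163),(378,163)]:print('blk',a,pl(S,a,S['p'][2]+.027))
E
```

```text
[0.5333 0.3582 0.0982] [ 51  53  55 103 228 250 251 252 252 252 251 244 251 252 252 252 252 252
 252 252 252 252 252 252 252 233 130 121 125 184 235 239 238]
lip (262, 114) [0.6043 0.4002 0.022 ]
lip (378, 114) [0.6025 0.3114 0.022 ]
lip (264, 127) [0.5942 0.399  0.022 ]
lip (376, 128) [0.5916 0.313  0.022 ]
blk (261, 163) [0.5824 0.3833 0.1252]
blk (378, 163) [0.5812 0.3315 0.1252]
```

```bash

python3 -m handwheel '[{"x":0.006,"y":-0.001,"z":0.02,"wx":0.2,"wy":0.6,"wz":0},{"x":0.006,"y":-0.001,"z":0.045,"wx":0.2,"wy":0.6,"wz":0},{"x":0.006,"y":-0.001,"z":0.06,"wx":0.2,"wy":0.6,"wz":0},{"x":0.006,"y":-0.001,"z":0.06,"wx":0.2,"wy":0.6,"wz":0},{"x":0.006,"y":-0.001,"z":0.06,"wx":0.2,"wy":0.6,"wz":0}]'>/dev/null;  python3 - <<'E'
from h import *
plan(.540,.359,.025,-91.1)
E
```

```text
go [-1.5  0.8 17.1] turn [-0.29 -0.21 -0.24] F [ 0.5 -0.3 -3.9] w 55.6 gf 45.0 t 26.6
```

```bash

python3 -m handwheel '[{"x":0,"y":0,"z":0.006,"wx":0,"wy":0,"wz":0},{"x":0,"y":0,"z":0.012,"wx":0,"wy":0,"wz":0},{"x":0,"y":0,"z":0.012,"wx":0,"wy":0,"wz":0}]'|egrep 'pos|ft';python3 -m handwheel '[{"x":0,"y":0,"z":0.001,"wx":0,"wy":0,"wz":0},{"x":0,"y":0,"z":0.002,"wx":0,"wy":0,"wz":0},{"x":0,"y":0,"z":0.002,"wx":0,"wy":0,"wz":0}]'|egrep 'pos|ft';python3 -m handwheel '[{"x":0,"y":0,"z":0.001,"wx":0,"wy":0,"wz":0},{"x":0,"y":0,"z":0.002,"wx":0,"wy":0,"wz":0},{"x":0,"y":0,"z":0.002,"wx":0,"wy":0,"wz":0}]'|egrep 'pos|ft'
```

```text
position: [0.5413, 0.3607, 0.0298]
ft_force: [-0.7, -0.7, -6.4]
position: [0.5414, 0.3609, 0.0281]
ft_force: [0.5, 0.0, -5.3]
position: [0.5413, 0.3607, 0.0257]
ft_force: [-0.6, 0.0, -6.0]
```

```bash
cat > okz.py <<'E'
from bench import ctrl; import sys
s=ctrl.get_state(); f=s['ft_force'][2]; print([float(round(v,4)) for v in s['position']],round(float(f),1),round(float(s['grip_width'])*87,1)); sys.exit(int(f>float(sys.argv[1])))
E
python3 -m handwheel '[{"x":-0.001,"y":0.001,"z":0.001,"wx":0,"wy":0,"wz":0},{"x":-0.001,"y":0.001,"z":0.002,"wx":0,"wy":0,"wz":0},{"x":-0.001,"y":0.001,"z":0.002,"wx":0,"wy":0,"wz":0}]'>/dev/null;python3 okz.py -1 && python3 -m handwheel '[{"x":0,"y":0,"z":0.001,"wx":0,"wy":0,"wz":0},{"x":0,"y":0,"z":0.002,"wx":0,"wy":0,"wz":0},{"x":0,"y":0,"z":0.002,"wx":0,"wy":0,"wz":0}]'>/dev/null&&python3 okz.py -1 && python3 -m handwheel '[{"x":0,"y":0,"z":0.001,"wx":0,"wy":0,"wz":0},{"x":0,"y":0,"z":0.002,"wx":0,"wy":0,"wz":0},{"x":0,"y":0,"z":0.002,"wx":0,"wy":0,"wz":0}]'>/dev/null&&python3 okz.py -1&& python3 -m handwheel '[{"x":0,"y":0,"z":0.001,"wx":0,"wy":0,"wz":0},{"x":0,"y":0,"z":0.002,"wx":0,"wy":0,"wz":0},{"x":0,"y":0,"z":0.002,"wx":0,"wy":0,"wz":0}]'>/dev/null&&python3 okz.py -1
```

```text
[0.5403, 0.3598, 0.0245] -1.3 55.7
[0.5403, 0.3598, 0.0243] 10.5 55.6
```

```bash

python3 -m handwheel '[{"x":0,"y":0,"z":-0.001,"wx":0,"wy":0,"wz":0},{"x":0,"y":0,"z":-0.001,"wx":0,"wy":0,"wz":0},{"x":0,"y":0,"z":-0.001,"wx":0,"wy":0,"wz":0},{"x":0,"y":0,"z":-0.001,"wx":0,"wy":0,"wz":0}]' 0.075|tail -2;python3 -m handwheel '[{"x":0,"y":0,"z":-0.03,"wx":0,"wy":0,"wz":0},{"x":0,"y":0,"z":-0.07,"wx":0,"wy":0,"wz":0},{"x":-0.03,"y":0,"z":-0.1,"wx":0,"wy":0,"wz":0},{"x":-0.07,"y":0.03,"z":-0.11,"wx":0,"wy":0,"wz":6},{"x":-0.1,"y":0.06,"z":-0.11,"wx":0,"wy":0,"wz":13},{"x":-0.12,"y":0.09,"z":-0.11,"wx":0,"wy":0,"wz":20},{"x":-0.12,"y":0.12,"z":-0.1,"wx":0,"wy":0,"wz":20},{"x":-0.12,"y":0.12,"z":-0.1,"wx":0,"wy":0,"wz":20}]' 0.08 >/dev/null;  python3 - <<'E'
from h import *
plan(.393,.237,.05,-111.2);S=ctrl.get_state();print(S['position'])
snap('top','t3.png');S=ld('t3.png');im=S['d']['image'];g=im.min(2);hsv=cv2.cvtColor(im,cv2.COLOR_RGB2HSV)
snap('wrist','w9.png')
E
```

```text
grip_width: 0.826
grip_force: 0.0
go [-21.1   6.8  70.1] turn [-0.18  0.06 -0.34] F [ 0.6 -0.3 -1. ] w 80.1 gf 0.0 t 28.9
[0.41514754 0.235302   0.12013248]
```

View pics/w9.png

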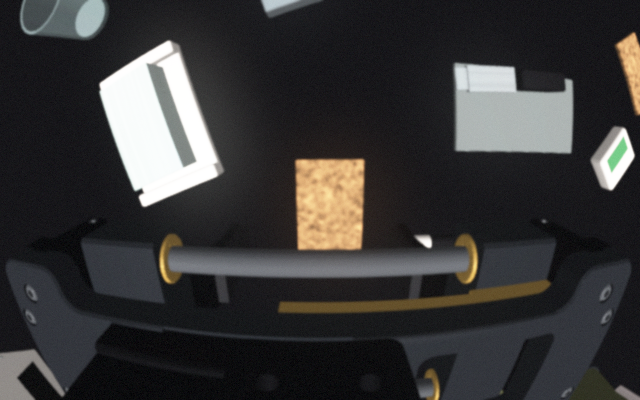

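The sheet is at (330,205). The placed block is in the cradle at (160,125). The blade now lies along the far edge of the pad, around (520,78), so it has been knocked and I'll mend that later. A white pen-like tool is at (424,241), near the right finger, so I'll check its clearance.

```bash
python3 - <<'E'
from h import *
np.set_printoptions(precision=4,suppress=True)
S=ld('t3.png');im=S['d']['image'];g=im.min(2);hsv=cv2.cvtColor(im,cv2.COLOR_RGB2HSV)
print('cork top');rect(S,(hsv[...,1]>70)&(im[...,0]>90),.006,(190,215,380,270))
S=ld('w9.png');im=S['d']['image'];hsv=cv2.cvtColor(im,cv2.COLOR_RGB2HSV);g=im.min(2)
m=(hsv[...,1]>60)&(im[...,0]>90)
print('cork wrist');rect(S,m,.006,(280,140,380,247))
for a in[(296,159),(365,159)]:print(pl(S,a,.006))
w=[np.argwhere(m[v,280:380]).ravel()[[0,-1]]+280 for v in(200,235)];print(w,pl(S,(w[0].mean(),200),.006),pl(S,(w[1].mean(),235),.006))
for a in[(416,236),(432,246)]:print('pen',pl(S,a,.01))
S0=ld('top0.png')
for a in[(223,262),(237,267),(258,276)]:print('pen top',pl(S0,a,.01))
b=g[60:160,455:580]
for a in[(456,63),(574,80),(572,152),(455,151)]:print('pad',pl(S,a,.006))
for a in[(467,78),(515,67),(515,91),(566,72),(566,90)]:print('blade',pl(S,a,.03))
E
```

```text
cork top
[ 332.8 -126.3] [47. 19.] 113.4
[358.9 250.3] [33. 64.] 64.8
[ 416.6 -237.1] [ 65. 104.] 10.3
cork wrist
[401.4 234.6] [86. 64.] 159.5
[0.4521 0.2475 0.006 ]
[0.4295 0.1893 0.006 ]
[array([296, 363]), array([297, 362])] [0.4053 0.2331 0.006 ] [0.3727 0.2456 0.006 ]
pen [0.341  0.1666 0.01  ]
pen [0.3236 0.1536 0.01  ]
pen top [0.3418 0.1938 0.01  ]
pen top [0.3262 0.1498 0.01  ]
pen top [0.2986 0.0842 0.01  ]
pad [0.4856 0.0737 0.006 ]
pad [ 0.4335 -0.0792  0.006 ]
pad [ 0.3547 -0.0506  0.006 ]
pad [0.4064 0.1035 0.006 ]
blade [0.4698 0.0802 0.03  ]
blade [0.4668 0.0244 0.03  ]
blade [0.4455 0.033  0.03  ]
blade [ 0.4479 -0.0442  0.03  ]
blade [ 0.4303 -0.0369  0.03  ]
```

```bash

python3 -m handwheel '[{"x":-0.021,"y":0.006,"z":0.02,"wx":0,"wy":0,"wz":-0.3},{"x":-0.021,"y":0.006,"z":0.05,"wx":0,"wy":0,"wz":-0.3},{"x":-0.021,"y":0.006,"z":0.08,"wx":0,"wy":0,"wz":-0.3},{"x":-0.021,"y":0.006,"z":0.1,"wx":0,"wy":0,"wz":-0.3},{"x":-0.021,"y":0.006,"z":0.1,"wx":0,"wy":0,"wz":-0.3},{"x":-0.021,"y":0.006,"z":0.1,"wx":0,"wy":0,"wz":-0.3}]'>/dev/null;  python3 - <<'E'
from h import *
plan(.392,.237,.003,-110.9)
E
```

```text
go [-1.2  8.9 18.2] turn [-0.26 -0.13 -0.01] F [ 0.1 -0.2 -0.1] w 79.9 gf 0.0 t 29.5
```

```bash

python3 -m handwheel '[{"x":-0.001,"y":0.009,"z":0.004,"wx":0,"wy":0,"wz":0},{"x":-0.001,"y":0.009,"z":0.01,"wx":0,"wy":0,"wz":0},{"x":-0.001,"y":0.009,"z":0.014,"wx":0,"wy":0,"wz":0},{"x":-0.001,"y":0.009,"z":0.014,"wx":0,"wy":0,"wz":0}]'>/dev/null;  python3 - <<'E'
from h import *
plan(.392,.237,.003,-110.9);S=ctrl.get_state();print(S['position'],S['joint_positions'])
E
```

```text
go [-0.1 -0.5  4.5] turn [-0.4  -0.11 -0.07] F [-0.1  0.2  0.3] w 80.3 gf 0.0 t 29.8
[0.39187896 0.23652886 0.00752449] [-1.13998063  0.1537762   0.5748727   2.15962763 -0.11466942  0.84915246
 -2.43188785]
```

```bash

python3 -m handwheel '[{"x":0,"y":0,"z":0.002,"wx":0,"wy":0,"wz":0},{"x":0,"y":0,"z":0.0045,"wx":-0.4,"wy":0,"wz":0},{"x":0,"y":0,"z":0.0045,"wx":-0.4,"wy":0,"wz":0},{"x":0,"y":0,"z":0.0045,"wx":-0.4,"wy":0,"wz":0}]'>/dev/null; python3 okz.py 0; python3 -m handwheel '[{"x":0,"y":0,"z":0,"wx":0,"wy":0,"wz":0},{"x":0,"y":0,"z":0,"wx":0,"wy":0,"wz":0},{"x":0,"y":0,"z":0,"wx":0,"wy":0,"wz":0},{"x":0,"y":0,"z":0,"wx":0,"wy":0,"wz":0},{"x":0,"y":0,"z":0,"wx":0,"wy":0,"wz":0},{"x":0,"y":0,"z":0,"wx":0,"wy":0,"wz":0}]' 0.05 25|tail -5; python3 -m handwheel '[{"x":0,"y":0,"z":-0.01,"wx":0,"wy":0,"wz":0},{"x":0,"y":0,"z":-0.03,"wx":0,"wy":0,"wz":0},{"x":0,"y":0,"z":-0.07,"wx":0,"wy":0,"wz":0},{"x":0,"y":0,"z":-0.11,"wx":0,"wy":0,"wz":0},{"x":0,"y":0,"z":-0.12,"wx":0,"wy":0,"wz":-7},{"x":0,"y":0,"z":-0.12,"wx":0,"wy":0,"wz":-14},{"x":0,"y":0,"z":-0.12,"wx":0,"wy":0,"wz":-20},{"x":0,"y":0,"z":-0.12,"wx":0,"wy":0,"wz":-20}]'>/dev/null;python3 - <<'E'
from h import *
plan(.537,.359,.10,-91.1);S=ctrl.get_state();print(S['position'],S['joint_positions'])
E
```

```text
[0.392, 0.2367, 0.0031] -0.8 80.1
position: [0.392, 0.2366, 0.0032]
tool_rot: [3.089, -0.571, 0.003]
ft_force: [-0.2, -0.2, 0.3]
grip_width: 0.703
grip_force: 25.0
go [ 143.3 -124.3   24.5] turn [-0.01 -0.14  0.29] F [-0.3 -0.8 -0.3] w 61.0 gf 25.0 t 31.3
[0.39189054 0.2367828  0.12411458] [-1.19063986 -0.03596288  0.58345014  2.05265139  0.02349269  1.11697329
 -2.2027486 ]
```

```bash

python3 -m handwheel '[{"x":0.03,"y":-0.03,"z":0,"wx":0,"wy":0,"wz":0.3},{"x":0.06,"y":-0.06,"z":0,"wx":0,"wy":0,"wz":0.3},{"x":0.09,"y":-0.09,"z":0,"wx":0,"wy":0,"wz":0.3},{"x":0.12,"y":-0.115,"z":0,"wx":0,"wy":0,"wz":0.3},{"x":0.143,"y":-0.124,"z":0.02,"wx":0,"wy":0,"wz":0.3},{"x":0.143,"y":-0.124,"z":0.02,"wx":0,"wy":0,"wz":0.3},{"x":0.143,"y":-0.124,"z":0.02,"wx":0,"wy":0,"wz":0.3}]'>/dev/null; python3 - <<'E'
from h import *
plan(.537,.359,.055,-91.1);snap('wrist','w10.png')
E
```

```text
go [ 0.6 -2.2 45.7] turn [ 0.35  0.05 -0.33] F [ 0.1  0.1 -0.6] w 61.2 gf 25.0 t 31.9
```

View pics/w10.png

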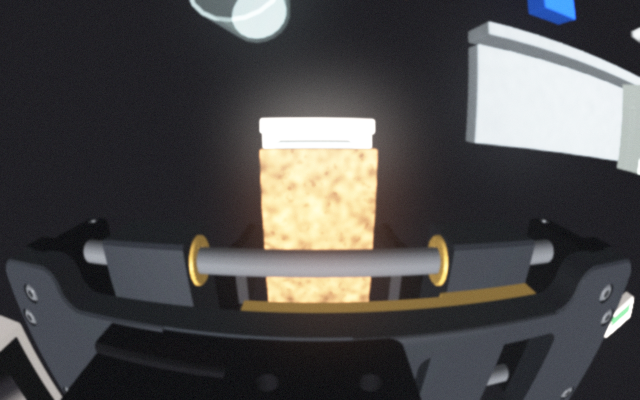

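The sheet is held level and square above the block, with its far edge at row 150. I'll lower it.

```bash

python3 -m handwheel '[{"x":0.001,"y":-0.002,"z":0.02,"wx":0.3,"wy":0,"wz":0},{"x":0.001,"y":-0.002,"z":0.04,"wx":0.3,"wy":0,"wz":0},{"x":0.001,"y":-0.002,"z":0.048,"wx":0.3,"wy":0,"wz":0},{"x":0.001,"y":-0.002,"z":0.048,"wx":0.3,"wy":0,"wz":0}]'>/dev/null;python3 okz.py 3 && python3 -m handwheel '[{"x":0,"y":0,"z":0.0015,"wx":0,"wy":0,"wz":0},{"x":0,"y":0,"z":0.0015,"wx":0,"wy":0,"wz":0}]'>/dev/null&&python3 okz.py 3 && python3 -m handwheel '[{"x":0,"y":0,"z":0.0015,"wx":0,"wy":0,"wz":0},{"x":0,"y":0,"z":0.0015,"wx":0,"wy":0,"wz":0}]'>/dev/null&&python3 okz.py 3&& python3 -m handwheel '[{"x":0,"y":0,"z":0.0015,"wx":0,"wy":0,"wz":0},{"x":0,"y":0,"z":0.0015,"wx":0,"wy":0,"wz":0}]'>/dev/null&&python3 okz.py 3&& python3 -m handwheel '[{"x":0,"y":0,"z":0.0015,"wx":0,"wy":0,"wz":0},{"x":0,"y":0,"z":0.0015,"wx":0,"wy":0,"wz":0}]'>/dev/null&&python3 okz.py 3
```

```text
[0.5358, 0.3592, 0.0543] -1.4 61.0
[0.5384, 0.3605, 0.0553] -1.2 61.2
[0.5383, 0.3606, 0.0532] -1.6 61.3
[0.538, 0.3603, 0.0509] -1.0 61.0
[0.5378, 0.3601, 0.0489] -0.8 61.1
```

```bash

python3 -m handwheel '[{"x":-0.001,"y":0.001,"z":0.0015,"wx":0,"wy":0,"wz":0},{"x":-0.001,"y":0.001,"z":0.0015,"wx":0,"wy":0,"wz":0}]'>/dev/null;python3 okz.py 3 && python3 -m handwheel '[{"x":0,"y":0,"z":0.0015,"wx":0,"wy":0,"wz":0},{"x":0,"y":0,"z":0.0015,"wx":0,"wy":0,"wz":0}]'>/dev/null&&python3 okz.py 3 && python3 -m handwheel '[{"x":0,"y":0,"z":0.0015,"wx":0,"wy":0,"wz":0},{"x":0,"y":0,"z":0.0015,"wx":0,"wy":0,"wz":0}]'>/dev/null&&python3 okz.py 3
```

```text
[0.5367, 0.359, 0.0474] -1.2 60.9
[0.5369, 0.3591, 0.0473] 6.3 61.4
```

```bash

python3 -m handwheel '[{"x":0,"y":0,"z":-0.001,"wx":0,"wy":0,"wz":0},{"x":0,"y":0,"z":-0.001,"wx":0,"wy":0,"wz":0},{"x":0,"y":0,"z":-0.001,"wx":0,"wy":0,"wz":0},{"x":0,"y":0,"z":-0.001,"wx":0,"wy":0,"wz":0}]' 0.076|tail -2;python3 -m handwheel '[{"x":0,"y":0,"z":-0.03,"wx":0,"wy":0,"wz":0},{"x":0,"y":0,"z":-0.07,"wx":0,"wy":0,"wz":0},{"x":0,"y":0.04,"z":-0.08,"wx":0,"wy":0,"wz":0},{"x":0,"y":0.08,"z":-0.08,"wx":0,"wy":0,"wz":0},{"x":0,"y":0.12,"z":-0.08,"wx":0,"wy":0,"wz":0},{"x":0,"y":0.16,"z":-0.08,"wx":0,"wy":0,"wz":0},{"x":0.02,"y":0.2,"z":-0.08,"wx":0,"wy":0,"wz":0},{"x":0.04,"y":0.235,"z":-0.08,"wx":0,"wy":0,"wz":0},{"x":0.06,"y":0.27,"z":-0.08,"wx":0,"wy":0,"wz":0},{"x":0.06,"y":0.31,"z":-0.08,"wx":0,"wy":0,"wz":0}]' >/dev/null;  python3 - <<'E'
from h import *
plan(.609,-.128,.1,-92.2);S=ctrl.get_state();print(S['position'])
E
```

```text
grip_width: 0.857
grip_force: 0.0
go [ 19.4 174.3  25.9] turn [-0.21 -0.32  1.02] F [ 0.7 -0.2 -0.4] w 76.0 gf 0.0 t 34.5
[0.59302024 0.04657724 0.12641127]
```

```bash

python3 -m handwheel '[{"x":0.019,"y":0.04,"z":0,"wx":0,"wy":0,"wz":1},{"x":0.019,"y":0.08,"z":0,"wx":0,"wy":0,"wz":1},{"x":0.019,"y":0.12,"z":0,"wx":0,"wy":0,"wz":1},{"x":0.019,"y":0.16,"z":0,"wx":0,"wy":0,"wz":1},{"x":0.019,"y":0.174,"z":0.02,"wx":0,"wy":0,"wz":1},{"x":0.019,"y":0.174,"z":0.025,"wx":0,"wy":0,"wz":1},{"x":0.019,"y":0.174,"z":0.025,"wx":0,"wy":0,"wz":1},{"x":0.019,"y":0.174,"z":0.025,"wx":0,"wy":0,"wz":1}]'>/dev/null;  python3 - <<'E'
from h import *
np.set_printoptions(precision=4,suppress=True)
snap('wrist','w11.png');S=ld('w11.png');im=S['d']['image'];g=im.min(2)
S3=ld('t3.png')
# block: bright rows around centre column
m=g>205
for v in(170,200,225):
    c=np.argwhere(m[v,250:390]).ravel()+250;print(v,c[[0,-1]],pl(S,(c[0],v),.054)[:2],pl(S,(c[-1],v),.054)[:2])
c=np.argwhere(m[80:240,320]).ravel()+80;print('far edge row',c[0],pl(S,(320,c[0]),.054))
T=snap('top','t4.png');S4=ld('t4.png');g4=T['image'].min(2);im4=T['image'];hsv=cv2.cvtColor(im4,cv2.COLOR_RGB2HSV)
print('sheet on block');rect(S4,(hsv[...,1]>70)&(im4[...,0]>90),.05,(150,160,210,240))
plan(.609,-.128,.03,-92.2)
E
```

```text
170 [287 368] [ 0.6383 -0.1041] [ 0.6363 -0.1595]
200 [287 366] [ 0.6171 -0.1028] [ 0.615 -0.158]
225 [288 365] [ 0.5986 -0.1022] [ 0.5964 -0.1574]
far edge row 140 [ 0.6578 -0.1273  0.054 ]
sheet on block
[537.7 359.5] [102.  64.] 178.8
go [ 2.8  3.8 70.8] turn [-0.29 -0.14  0.12] F [ 1.   0.2 -0.5] w 75.9 gf 0.0 t 35.2
```

The sheet sits square at (0.538,0.3595). Next I'll grasp block 1 at (0.608,-0.130).

```bash

python3 -m handwheel '[{"x":0.002,"y":0.005,"z":0.03,"wx":-0.3,"wy":0,"wz":0},{"x":0.002,"y":0.005,"z":0.055,"wx":-0.3,"wy":0,"wz":0},{"x":0.002,"y":0.005,"z":0.07,"wx":-0.3,"wy":0,"wz":0},{"x":0.002,"y":0.005,"z":0.07,"wx":-0.3,"wy":0,"wz":0},{"x":0.002,"y":0.005,"z":0.07,"wx":-0.3,"wy":0,"wz":0}]'>/dev/null;python3 ok.py;  python3 -m handwheel '[{"x":0,"y":0,"z":0,"wx":0,"wy":0,"wz":0},{"x":0,"y":0,"z":0,"wx":0,"wy":0,"wz":0},{"x":0,"y":0,"z":0,"wx":0,"wy":0,"wz":0},{"x":0,"y":0,"z":0,"wx":0,"wy":0,"wz":0},{"x":0,"y":0,"z":0,"wx":0,"wy":0,"wz":0},{"x":0,"y":0,"z":0,"wx":0,"wy":0,"wz":0}]' 0.04 45|egrep 'pos|grip'
python3 -m handwheel '[{"x":0,"y":0,"z":-0.02,"wx":0,"wy":0,"wz":0},{"x":0,"y":0,"z":-0.05,"wx":0,"wy":0,"wz":0},{"x":0,"y":0,"z":-0.08,"wx":0,"wy":0,"wz":0},{"x":0,"y":0,"z":-0.12,"wx":0,"wy":0,"wz":0},{"x":-0.03,"y":0,"z":-0.12,"wx":0,"wy":0,"wz":0},{"x":-0.05,"y":-0.03,"z":-0.12,"wx":0,"wy":0,"wz":0},{"x":-0.05,"y":-0.07,"z":-0.12,"wx":0,"wy":0,"wz":0},{"x":-0.05,"y":-0.11,"z":-0.12,"wx":0,"wy":0,"wz":0},{"x":-0.05,"y":-0.15,"z":-0.12,"wx":0,"wy":0,"wz":0},{"x":-0.05,"y":-0.19,"z":-0.12,"wx":0,"wy":0,"wz":0}]'>/dev/null;  python3 - <<'E'
from h import *
plan(.538,.3595,.12,-91.1)
E
```

```text
[0.6072, -0.1304, 0.0303] -0.3 76.1
position: [0.6079, -0.1313, 0.0314]
grip_width: 0.644
grip_force: 45.0
go [ -37. -296.   29.] turn [ 0.04 -0.02 -1.18] F [ 1.2  0.6 -4.5] w 55.7 gf 45.0 t 37.0
```

```bash

python3 -m handwheel '[{"x":-0.01,"y":-0.04,"z":0,"wx":0,"wy":0,"wz":-1.2},{"x":-0.02,"y":-0.08,"z":0,"wx":0,"wy":0,"wz":-1.2},{"x":-0.03,"y":-0.12,"z":0,"wx":0,"wy":0,"wz":-1.2},{"x":-0.037,"y":-0.16,"z":0,"wx":0,"wy":0,"wz":-1.2},{"x":-0.037,"y":-0.2,"z":0,"wx":0,"wy":0,"wz":-1.2},{"x":-0.037,"y":-0.24,"z":0,"wx":0,"wy":0,"wz":-1.2},{"x":-0.037,"y":-0.28,"z":0,"wx":0,"wy":0,"wz":-1.2},{"x":-0.037,"y":-0.296,"z":0.01,"wx":0,"wy":0,"wz":-1.2},{"x":-0.037,"y":-0.296,"z":0.029,"wx":0,"wy":0,"wz":-1.2},{"x":-0.037,"y":-0.296,"z":0.029,"wx":0,"wy":0,"wz":-1.2}]'>/dev/null;  python3 - <<'E'
from h import *
np.set_printoptions(precision=4,suppress=True)
snap('wrist','w12.png');S=ld('w12.png');im=S['d']['image'];g=im.min(2);hsv=cv2.cvtColor(im,cv2.COLOR_RGB2HSV)
print(S['p'],g[100:190:3,320],hsv[100:190:3,320,1])
zt=S['p'][2]+.0226
m=g>205
for v in(185,220):
    c=np.argwhere(m[v,240:400]).ravel()+240;print(v,c[[0,-1]],pl(S,(c[0],v),zt)[:2],pl(S,(c[-1],v),zt)[:2])
plan(.538,.3595,.07,-91.1)
E
```

```text
[0.5354 0.3579 0.1153] [ 40  45  45  51  44 115 249 252 252 252 247 252 218 124 122 115 117 115
 134 234 238 238 237 237 238 237 238 239 237 237] [ 12  11  11   5  16  13   2   1   1   1   3   1  16 106 105 105  82  11
  16   9   8   9   9   9   9   9   9   8  10   9]
185 [260 377] [0.5732 0.3853] [0.5722 0.3309]
220 [261 375] [0.556 0.386] [0.555  0.3312]
go [ 1.4 -3.6 47.1] turn [0.39 0.21 0.09] F [-0.7 -1.4 -3.9] w 55.6 gf 45.0 t 37.9
```

```bash
python3 -c "
from h import *
S=ld('w12.png');print(pl(S,(319,155),S['p'][2]+.0226),pl(S,(319,138),.05))"
python3 -m handwheel '[{"x":0.001,"y":-0.002,"z":0.02,"wx":0.3,"wy":0.2,"wz":0},{"x":0.001,"y":-0.002,"z":0.04,"wx":0.3,"wy":0.2,"wz":0},{"x":0.001,"y":-0.002,"z":0.045,"wx":0.3,"wy":0.2,"wz":0},{"x":0.001,"y":-0.002,"z":0.045,"wx":0.3,"wy":0.2,"wz":0},{"x":0.001,"y":-0.002,"z":0.045,"wx":0.3,"wy":0.2,"wz":0}]'>/dev/null;python3 okz.py 0
python3 -c "
from h import *
plan(.538,.3595,.0614,-91.1)"
```

```text
[0.58651482 0.35769923 0.13791847] [0.58769994 0.35684889 0.05      ]
[0.5409, 0.3588, 0.0765] -3.8 55.5
go [-3.  -0.6 15.1] turn [-0.23 -0.32 -0.03] F [ 0.6  0.1 -3.8] w 55.5 gf 45.0 t 38.3
```

```bash
python3 -m handwheel '[{"x":-0.004,"y":0,"z":0.005,"wx":0,"wy":0,"wz":0},{"x":-0.004,"y":0,"z":0.01,"wx":0,"wy":0,"wz":0},{"x":-0.004,"y":0,"z":0.01,"wx":0,"wy":0,"wz":0},{"x":-0.004,"y":0,"z":0.01,"wx":0,"wy":0,"wz":0}]'>/dev/null;python3 okz.py 0 && python3 -m handwheel '[{"x":0,"y":0,"z":0.0015,"wx":0,"wy":0,"wz":0},{"x":0,"y":0,"z":0.0015,"wx":0,"wy":0,"wz":0}]'>/dev/null&&python3 okz.py 0 && python3 -m handwheel '[{"x":0,"y":0,"z":0.0015,"wx":0,"wy":0,"wz":0},{"x":0,"y":0,"z":0.0015,"wx":0,"wy":0,"wz":0}]'>/dev/null&&python3 okz.py 0&& python3 -m handwheel '[{"x":0,"y":0,"z":0.0015,"wx":0,"wy":0,"wz":0},{"x":0,"y":0,"z":0.0015,"wx":0,"wy":0,"wz":0}]'>/dev/null&&python3 okz.py 0&& python3 -m handwheel '[{"x":0,"y":0,"z":0.0015,"wx":0,"wy":0,"wz":0},{"x":0,"y":0,"z":0.0015,"wx":0,"wy":0,"wz":0}]'>/dev/null&&python3 okz.py 0
```

```text
[0.5361, 0.3599, 0.0657] -3.9 55.7
[0.5365, 0.3599, 0.0642] -3.3 55.6
[0.5364, 0.3597, 0.0625] -4.1 55.5
[0.5366, 0.3599, 0.0615] -1.1 55.9
[0.5366, 0.3599, 0.0614] 7.3 55.6
```

```bash

python3 -m handwheel '[{"x":0,"y":0,"z":-0.001,"wx":0,"wy":0,"wz":0},{"x":0,"y":0,"z":-0.001,"wx":0,"wy":0,"wz":0},{"x":0,"y":0,"z":-0.001,"wx":0,"wy":0,"wz":0},{"x":0,"y":0,"z":-0.001,"wx":0,"wy":0,"wz":0}]' 0.072|tail -2;python3 -m handwheel '[{"x":0,"y":0,"z":-0.03,"wx":0,"wy":0,"wz":0},{"x":0,"y":0,"z":-0.06,"wx":0,"wy":0,"wz":0},{"x":0,"y":0.04,"z":-0.07,"wx":0,"wy":0,"wz":0},{"x":0,"y":0.08,"z":-0.07,"wx":0,"wy":0,"wz":0},{"x":0,"y":0.12,"z":-0.07,"wx":0,"wy":0,"wz":0},{"x":0,"y":0.16,"z":-0.07,"wx":0,"wy":0,"wz":0},{"x":0.02,"y":0.2,"z":-0.07,"wx":0,"wy":0,"wz":0},{"x":0.04,"y":0.235,"z":-0.07,"wx":0,"wy":0,"wz":0},{"x":0.06,"y":0.27,"z":-0.07,"wx":0,"wy":0,"wz":0},{"x":0.06,"y":0.31,"z":-0.07,"wx":0,"wy":0,"wz":0}]' 0.076 >/dev/null;  python3 - <<'E'
from h import *
plan(.613,-.029,.1,-92.2);S=ctrl.get_state();print(S['position'])
E
```

```text
grip_width: 0.8
grip_force: 0.0
go [20.6 76.1 30.1] turn [-0.21 -0.53  1.21] F [ 0.5 -0.1 -0.6] w 76.4 gf 0.0 t 40.5
[0.59347457 0.04738751 0.13016381]
```

```bash

python3 -m handwheel '[{"x":0.02,"y":0.04,"z":0.01,"wx":-0.2,"wy":-0.5,"wz":1.2},{"x":0.02,"y":0.076,"z":0.03,"wx":-0.2,"wy":-0.5,"wz":1.2},{"x":0.02,"y":0.076,"z":0.03,"wx":-0.2,"wy":-0.5,"wz":1.2},{"x":0.02,"y":0.076,"z":0.03,"wx":-0.2,"wy":-0.5,"wz":1.2},{"x":0.02,"y":0.076,"z":0.03,"wx":-0.2,"wy":-0.5,"wz":1.2}]'>/dev/null;  python3 - <<'E'
from h import *
np.set_printoptions(precision=4,suppress=True)
snap('wrist','w13.png');S=ld('w13.png');im=S['d']['image'];g=im.min(2)
m=g>205
for v in(200,225):
    c=np.argwhere(m[v,250:390]).ravel()+250;print(v,c[[0,-1]],pl(S,(c[0],v),.054)[:2],pl(S,(c[-1],v),.054)[:2])
c=np.argwhere(m[80:240,320]).ravel()+80;print('far edge row',c[0],pl(S,(320,c[0]),.054))
T=snap('top','t5.png');S5=ld('t5.png');g5=T['image'].min(2)
print('stack');rect(S5,g5>190,.084,(150,160,200,230))
print('tray');rect(S5,g5>90,.018,(370,160,440,240))
plan(.613,-.029,.03,-92.2)
E
```

```text
200 [277 357] [0.6212 0.0015] [ 0.6189 -0.0542]
225 [278 356] [0.6026 0.0022] [ 0.6004 -0.0534]
far edge row 134 [ 0.6654 -0.0303  0.054 ]
stack
[517.9 335.2] [114.  87.] 178.1
[537.3 342.4] [105.  92.] 178.9
tray
[ 533.6 -373.5] [181. 152.] 168.1
go [ 3.7  3.4 69.8] turn [-0.11  0.16  0.11] F [ 0.1  0.3 -0.4] w 75.7 gf 0.0 t 41.0
```

```bash

python3 -m handwheel '[{"x":0.005,"y":0,"z":0.03,"wx":0,"wy":0.1,"wz":0.1},{"x":0.005,"y":0,"z":0.055,"wx":0,"wy":0.1,"wz":0.1},{"x":0.005,"y":0,"z":0.069,"wx":0,"wy":0.1,"wz":0.1},{"x":0.005,"y":0,"z":0.069,"wx":0,"wy":0.1,"wz":0.1},{"x":0.005,"y":0,"z":0.069,"wx":0,"wy":0.1,"wz":0.1}]'>/dev/null;python3 ok.py;  python3 -m handwheel '[{"x":0,"y":0,"z":0,"wx":0,"wy":0,"wz":0},{"x":0,"y":0,"z":0,"wx":0,"wy":0,"wz":0},{"x":0,"y":0,"z":0,"wx":0,"wy":0,"wz":0},{"x":0,"y":0,"z":0,"wx":0,"wy":0,"wz":0},{"x":0,"y":0,"z":0,"wx":0,"wy":0,"wz":0},{"x":0,"y":0,"z":0,"wx":0,"wy":0,"wz":0}]' 0.04 45|egrep 'pos|grip'
python3 -m handwheel '[{"x":0,"y":0,"z":-0.02,"wx":0,"wy":0,"wz":0},{"x":0,"y":0,"z":-0.05,"wx":0,"wy":0,"wz":0},{"x":0,"y":0,"z":-0.08,"wx":0,"wy":0,"wz":0},{"x":0,"y":0.03,"z":-0.08,"wx":0,"wy":0,"wz":2},{"x":-0.03,"y":0.06,"z":-0.08,"wx":0,"wy":0,"wz":4},{"x":-0.05,"y":0.09,"z":-0.08,"wx":0,"wy":0,"wz":6},{"x":-0.06,"y":0.13,"z":-0.08,"wx":0,"wy":0,"wz":8},{"x":-0.06,"y":0.17,"z":-0.08,"wx":0,"wy":0,"wz":10},{"x":-0.06,"y":0.21,"z":-0.08,"wx":0,"wy":0,"wz":10},{"x":-0.06,"y":0.25,"z":-0.08,"wx":0,"wy":0,"wz":10}]'>/dev/null;  python3 - <<'E'
from h import *
plan(.534,-.3735,.06,-101.9)
E
```

```text
[0.6137, -0.0268, 0.0304] 0.1 76.2
position: [0.6146, -0.0274, 0.0315]
grip_width: 0.639
grip_force: 45.0
go [12.8 96.8 49.2] turn [-0.07  0.21 -0.43] F [ 0.9 -0.2 -4.3] w 55.7 gf 45.0 t 42.7
```

```bash

python3 -m handwheel '[{"x":0.01,"y":0.04,"z":0,"wx":0,"wy":0.2,"wz":-0.4},{"x":0.013,"y":0.08,"z":0.01,"wx":0,"wy":0.2,"wz":-0.4},{"x":0.013,"y":0.097,"z":0.04,"wx":0,"wy":0.2,"wz":-0.4},{"x":0.013,"y":0.097,"z":0.07,"wx":0,"wy":0.2,"wz":-0.4},{"x":0.013,"y":0.097,"z":0.085,"wx":0,"wy":0.2,"wz":-0.4},{"x":0.013,"y":0.097,"z":0.085,"wx":0,"wy":0.2,"wz":-0.4},{"x":0.013,"y":0.097,"z":0.085,"wx":0,"wy":0.2,"wz":-0.4}]'>/dev/null;python3 okz.py 0; python3 -c "
from h import *
plan(.534,-.3735,.0165,-101.9)"
```

```text
[0.5354, -0.3707, 0.024] -4.1 55.7
go [-0.8  3.   7.5] turn [-0.11  0.07  0.05] F [ 0.8 -0.1 -4.1] w 55.7 gf 45.0 t 43.3
```

```bash

python3 -m handwheel '[{"x":0,"y":0.001,"z":0.003,"wx":0,"wy":0,"wz":0},{"x":0,"y":0.001,"z":0.005,"wx":0,"wy":0,"wz":0},{"x":0,"y":0.001,"z":0.005,"wx":0,"wy":0,"wz":0}]'>/dev/null;python3 okz.py 0 && python3 -m handwheel '[{"x":0,"y":0,"z":0.0015,"wx":0,"wy":0,"wz":0},{"x":0,"y":0,"z":0.0015,"wx":0,"wy":0,"wz":0}]'>/dev/null&&python3 okz.py 0 && python3 -m handwheel '[{"x":0,"y":0,"z":0.0015,"wx":0,"wy":0,"wz":0},{"x":0,"y":0,"z":0.0015,"wx":0,"wy":0,"wz":0}]'>/dev/null&&python3 okz.py 0&& python3 -m handwheel '[{"x":0,"y":0,"z":0.0015,"wx":0,"wy":0,"wz":0},{"x":0,"y":0,"z":0.0015,"wx":0,"wy":0,"wz":0}]'>/dev/null&&python3 okz.py 0
```

```text
[0.5365, -0.3735, 0.0215] -4.6 55.6
[0.5358, -0.3735, 0.0194] -4.9 55.8
[0.5354, -0.3736, 0.0173] -5.1 55.7
[0.5355, -0.3738, 0.0166] 1.7 55.8
```

```bash

python3 -m handwheel '[{"x":0,"y":0,"z":-0.001,"wx":0,"wy":0,"wz":0},{"x":0,"y":0,"z":-0.001,"wx":0,"wy":0,"wz":0},{"x":0,"y":0,"z":-0.001,"wx":0,"wy":0,"wz":0},{"x":0,"y":0,"z":-0.001,"wx":0,"wy":0,"wz":0}]' 0.072|tail -2;python3 -m handwheel '[{"x":0,"y":0,"z":-0.03,"wx":0,"wy":0,"wz":0},{"x":0,"y":0,"z":-0.07,"wx":0,"wy":0,"wz":0},{"x":0,"y":0,"z":-0.11,"wx":0,"wy":0,"wz":0},{"x":0,"y":-0.03,"z":-0.14,"wx":0,"wy":0,"wz":0},{"x":0,"y":-0.07,"z":-0.16,"wx":0,"wy":0,"wz":0},{"x":-0.03,"y":-0.1,"z":-0.16,"wx":0,"wy":0,"wz":0},{"x":-0.03,"y":-0.13,"z":-0.16,"wx":0,"wy":0,"wz":0},{"x":-0.03,"y":-0.13,"z":-0.16,"wx":0,"wy":0,"wz":0}]' >/dev/null;  python3 - <<'E'
from h import *
S=ctrl.get_state();print(S['position'],S['time'])
w=snap('wrist','w14.png')
T=snap('top','t6.png');S6=ld('t6.png');im=T['image'];g=im.min(2);hsv=cv2.cvtColor(im,cv2.COLOR_RGB2HSV)
print('tray blk');rect(S6,g>215,.039,(370,160,440,240))
print('handle');rect(S6,im.max(2)<90,.036,(258,215,312,250),15)
a=cv2.resize(im[140:270,150:450,::-1],None,fx=2.6,fy=2.6,interpolation=cv2.INTER_CUBIC)
cv2.imwrite('pics/c14.png',a)
E
```

```text
grip_width: 0.811
grip_force: 0.0
[ 0.53473615 -0.23198049  0.17685283] 45.05
tray blk
[ 536.2 -374. ] [103.  56.] 167.8
handle
[388.5  54.7] [18. 55.] 89.7
[431.5   2.2] [105. 164.] 89.6
```

View pics/c14.png

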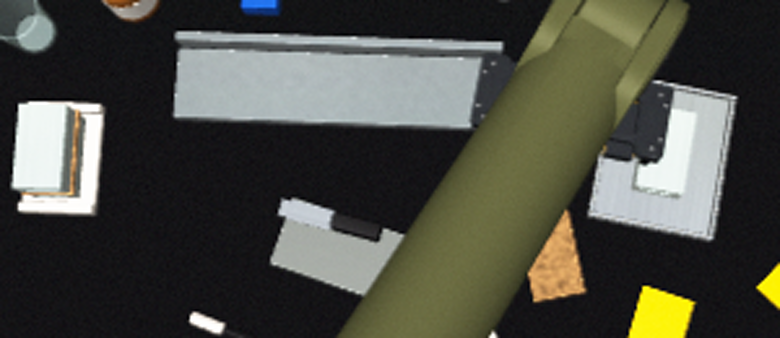

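The stack is in the cradle, the tight block is flat in the tray and the spare sheet lies at (550,255). The blade is along the pad's far edge, with its handle at (356,227) and its tip at (280,206). I'll measure where it sits on the pad.

```bash
python3 - <<'E'
from h import *
np.set_printoptions(precision=4,suppress=True)
S=ld('t6.png');im=S['d']['image'];S0=ld('top0.png')
# pad from start image
r=rect(S0,S0['d']['image'].min(2)>60,.006,(245,210,320,265))
c=r[0][0]/1000;a=np.radians(r[0][2]);P=np.array([[np.cos(a),np.sin(a)],[-np.sin(a),np.cos(a)]])
f=lambda u,v:(150+u/2.6,140+v/2.6)
h=np.mean([pl(S,f(*q),.038)[:2] for q in[(333,213),(382,228),(378,241),(330,226)]],0)
t=pl(S,f(279,206),.023)[:2]
print('handle',h,P@(h-c),'tip',t,P@(t-c),np.degrees(np.arctan2(*(t-h)[::-1])),np.linalg.norm(t-h))
E
```

```text
[420.6  12.6] [ 87. 162.] 71.0
handle [ 0.4453 -0.0058] [-0.0093 -0.0294] tip [0.473  0.0878] [ 0.0882 -0.0251] 73.5082989436011 0.09759126939687014
```

```bash
python3 - <<'E'
from h import *
np.set_printoptions(precision=4,suppress=True)
S=ld('t6.png');f=lambda u,v:(150+u/2.6,140+v/2.6)
q=[pl(S,f(*k),.084)[:2] for k in[(20,103),(73,107),(66,191),(12,187)]];print(np.array(q),np.mean(q,0))
s=ctrl.get_state();print(s['position'],s['ft_force'],s['time'])
E
```

```text
[[0.5881 0.3856]
 [0.5828 0.3228]
 [0.4834 0.3257]
 [0.4885 0.3887]] [0.5357 0.3557]
[ 0.5336 -0.2383  0.1771] [ 0.2312 -0.9413 -0.2368] 45.15
```

```bash
python3 -c "
from bench import ctrl
print(ctrl.close_job())"
```

```text
the job is handed in; nothing more can be done
None
```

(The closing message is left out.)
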